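# Grade four cigars by wrapper shade on the sorting rack

### The arm

A 6-joint arm with a two-finger parallel gripper is mounted at the origin on the work surface. World frame = base frame: x ahead of the robot, y to its left, z up, the work surface at z = 0. Lengths are in mm, angles in rad, forces in N, time in s.
With the tool pointing down it reaches from about 325 to 750 mm from the base axis. Payload 7.6 kg.
Tool frame: the origin (TCP) lies on the centre line of the jaws, within the pads' length; the fingertips stand 22 mm ahead of it and the grasp point (between the pads) lies 3 mm ahead of it (r.tip_reach is the z of the fingertips in the tool frame, in mm); z points along the fingers, y is the direction in which the jaws open and shut (so a half turn about z gives the same grasp; the last joint's range is limited). The gripper opens to 85 mm and grips with 20 to 120 N. Pads are 22 mm wide; open, the fingers measure 114 mm over their backs; the gripper's body (76 mm by 85 mm) begins 54 mm behind the grasp point. The pads swing forward as they close: fully open they stand 13 mm farther back than shut.
Start: joints at [1.231, 0.052, 1.401, -0, 1.689, -0.07], TCP at [139.915, 506.031, 253.323] pointing down, gripper open.
Joint ranges: [-2.9, 2.9], [-0.91, 2.17], [0.12, 2.37], [-1.06, 4.2], [0.26, 2.73], [-2.93, 2.93]. Speed limits (rad/s): [2.57, 2.57, 3.01, 3.14, 3.14, 3.14].

### API

Orientations are given as a rotation vector (axis times angle).
In Python, from bench import r gives the robot as it stands. The module is installed in compiled form; this text tells all that it offers.
- The arm moves only by the shell command python3 -m jog 'ROWS' [FORCE]. ROWS is JSON, a list of rows, each an object of numbers: "jaw": the closure, from -1 (fully open) to 1 (shut); "tx", "ty", "tz": the shift along the tool's x, y, z as a fraction of full scale; "twist": the turn about the tool's z as a fraction of full scale. In form: [{"jaw": .., "tx": .., "ty": .., "tz": .., "twist": ..}, ...]. A call has 1 to 12 rows; each row shifts and turns the commanded pose from where the row before left it, along the tool's axes as they then stand; what a row does not reach is not made up. Full scale, the value 1, is 0.3 m for a shift and 180 degrees for a turn. A row lasts 1/12 s, in which the tool goes at most 41.7 mm and 7.16 degrees, less where a joint would pass 70% of its speed; a pose out of reach is approached as far as the arm can. A call with a number of a shift or a turn outside -1 to 1 is refused whole. A call with a gripper value outside its range is refused whole. The fingers move at their own pace and stop on an object; FORCE is the grip in N (left out, the last holds). Time passes only in rows, so rows that do not move let the fingers close. It gives the time, the measured TCP pose, the force and the opening at its end, in the units of the state.
- r.observe(): the state, without advancing time (a new reading comes with each control period).
- r.get_image(name): name is "scene" or "side" or "wrist"; returns the picture (420x560x3 uint8, red, green, blue); there is no depth.
- r.camera_info(name): a dict with "intrinsics" (3x3 intrinsics, pixels), "k1" (the pictures are not rectified: a ray, as slopes to the right and down, at radius r is drawn at 1 + k1 r^2 times it, then the intrinsics apply), "R" (3x3) and "t" (3): a world point X has camera coordinates R X + t; the wrist camera has in their place "mount" (4x4, takes a point from camera to tool coordinates, whose origin is the TCP and whose axes are the flange's). Camera axes: x right, y down, z forward; pixel columns grow to the right and rows downward; lengths in mm; the calibration is good to about 2 mm. A picture is of the moment at which its call begins: read the wrist's pose just before it. camera_info takes no time and is no camera call.
- r.job_done(): hands the job in, once; it reports no verdict.
The state is a dict: "time": time; "joint_positions": joint angles; "dq": joint speeds; "tau": joint torques, N m; "eef_pos": TCP position; "ee_rot": TCP orientation; "ft_force": force on the tool from outside, world axes, zero at the start; "moment": the same for the moment, N m; "opening": opening from 0.0 (shut) to 1.0 (fully open).
Only numpy, scipy, OpenCV 4.12 (cv2) and the standard library are available. Lean on these libraries where they do the work, as an engineer would, in place of code of your own. Each camera call takes 0.05 s, during which the arm holds its last target.

### The job

Lay the four finished cigars from the rolling board on the sorting rack in order of wrapper shade, ready for packing: the darkest on the rest next to the open cedar box, then lighter and lighter, the palest at the far end beside the gum pot. Each cigar lies in both notches of its own rest, centred along it; set them down gently rather than dropping them, and leave the box and the gum pot where they stand.

Things in the scene. Friction and masses are not known exactly. Their poses are not given: they have to be found in the camera images.
- oscuro_center (a point): cigar, darkest, nearly black: a firm round cigar without a band, 20 mm diameter, 130 mm long, 16 g, lying on the grey rolling board (6 mm thick sheet, so the cigar's axis is 16 mm above the bench). The point is the cigar's centre, on its axis; its x axis runs along the cigar towards the rounded head, y and z lie across it.
- maduro_center (a point): cigar, second darkest, dark chocolate brown: a firm round cigar without a band, 20 mm diameter, 130 mm long, 16 g, lying on the grey rolling board (6 mm thick sheet, so the cigar's axis is 16 mm above the bench). The point is the cigar's centre, on its axis; its x axis runs along the cigar towards the rounded head, y and z lie across it.
- colorado_center (a point): cigar, second lightest, reddish mid brown: a firm round cigar without a band, 20 mm diameter, 130 mm long, 16 g, lying on the grey rolling board (6 mm thick sheet, so the cigar's axis is 16 mm above the bench). The point is the cigar's centre, on its axis; its x axis runs along the cigar towards the rounded head, y and z lie across it.
- claro_center (a point): cigar, lightest, pale tan: a firm round cigar without a band, 20 mm diameter, 130 mm long, 16 g, lying on the grey rolling board (6 mm thick sheet, so the cigar's axis is 16 mm above the bench). The point is the cigar's centre, on its axis; its x axis runs along the cigar towards the rounded head, y and z lie across it.
- a_seat (a point): one of four alike rests, 70 mm apart in a row along y on a dark plank 8 mm thick (letters tell nothing of the order): two pale wood blocks, 54 mm wide, 28 mm high, 12 mm thick, 88 mm apart along x, free between them for fingers (only a 4 mm slat). Their 90 degree V notches, 40 mm wide, centre the cigar. Point: where a laid cigar's centre comes, 30 mm above the bench; x: the cigar's direction.
- b_seat (a point): one of four alike rests, 70 mm apart in a row along y on a dark plank 8 mm thick (letters tell nothing of the order): two pale wood blocks, 54 mm wide, 28 mm high, 12 mm thick, 88 mm apart along x, free between them for fingers (only a 4 mm slat). Their 90 degree V notches, 40 mm wide, centre the cigar. Point: where a laid cigar's centre comes, 30 mm above the bench; x: the cigar's direction.
- c_seat (a point): one of four alike rests, 70 mm apart in a row along y on a dark plank 8 mm thick (letters tell nothing of the order): two pale wood blocks, 54 mm wide, 28 mm high, 12 mm thick, 88 mm apart along x, free between them for fingers (only a 4 mm slat). Their 90 degree V notches, 40 mm wide, centre the cigar. Point: where a laid cigar's centre comes, 30 mm above the bench; x: the cigar's direction.
- d_seat (a point): one of four alike rests, 70 mm apart in a row along y on a dark plank 8 mm thick (letters tell nothing of the order): two pale wood blocks, 54 mm wide, 28 mm high, 12 mm thick, 88 mm apart along x, free between them for fingers (only a 4 mm slat). Their 90 degree V notches, 40 mm wide, centre the cigar. Point: where a laid cigar's centre comes, 30 mm above the bench; x: the cigar's direction.
- box: open, empty cedar packing box, 152 x 116 mm, 50 mm high, lid thrown back onto the bench on the far (+x) side; 450 g, loose. It stands past one end of the row of rests (which end varies), its centre 130 mm along the row from the end rest and about 30 mm farther from the robot. Origin: centre of the underside, lid left out.
- gum_pot: white ceramic gum pot, 68 mm diameter, 56 mm high, a small brush standing in it leaning to +x (top 110 mm above the bench); 400 g, loose. It stands just past the other end of the row. Origin: centre of its underside.

How it is judged:
By the outcome, as a careful person would: the job done as asked, in the order asked, and still so for the second after the job is handed in, with the robot touching nothing.
It also fails if it takes over 106 s, if anything falls off the work surface, if the arm or the gripper's body presses on something with over 40 N, if the wrist force passes 120 N, or if a joint passes its speed limit or range.

## Working session

There is one attempt and no reset: what is moved stays moved. The work goes in short steps, Python scripts to look and compute and a shell command to move; the robot and the scene stay as the last step left them, time stands still between calls to the robot, and variables do not carry over. Pictures are saved under pics/ and viewed, and the job is handed in when it is done.

```bash
mkdir -p pics; python3 - <<'E'
from bench import r
import cv2
print(r.observe())
for n in ["scene","side","wrist"]:
    im=r.get_image(n); cv2.imwrite(f"pics/{n}0.png",im[:,:,::-1]); print(n,r.camera_info(n))
E
```

```text
{'time': 0.0, 'joint_positions': array([ 1.23068123e+00,  5.28377943e-02,  1.40171787e+00,  3.37287500e-05,
        1.68859341e+00, -7.03038830e-02]), 'dq': array([-0.00205944,  0.00034164, -0.0017088 , -0.00018091, -0.00021086,
       -0.00067102]), 'tau': array([-5.81033855e-04, -3.81663430e+01, -3.60187376e+01, -1.00074924e-04,
        6.22383639e-03, -5.55603393e-06]), 'eef_pos': array([139.82255985, 505.76702988, 252.4753193 ]), 'ee_rot': array([-4.22480766e-01, -3.11270141e+00,  2.38254174e-03]), 'ft_force': array([-0.2150436 ,  0.86457715, -0.39272855]), 'moment': array([-0.02003122, -0.00681124,  0.01238022]), 'opening': 0.9988649231114913}
scene {'intrinsics': array([[469.68059389,   0.        , 281.81582999],
       [  0.        , 469.68059389, 221.36541508],
       [  0.        ,   0.        ,   1.        ]]), 'k1': -0.15169001131077686, 'R': array([[-0.07665338,  0.99696981, -0.01324577],
       [ 0.64491851,  0.0394451 , -0.76323273],
       [-0.76039751, -0.06704681, -0.64598788]]), 't': array([  58.57821139, -324.28978241, 1630.2421612 ])}
side {'intrinsics': array([[5
[... 238 characters left out ...]
32595058, -0.67407777, -0.66285396],
       [ 0.30993511,  0.58620314, -0.74853597]]), 't': array([-523.07450229,  232.99192784,  950.22928483])}
wrist {'intrinsics': array([[353.17890972,   0.        , 280.55988607],
       [  0.        , 353.17890972, 217.46244546],
       [  0.        ,   0.        ,   1.        ]]), 'k1': -0.07555723318742139, 'mount': array([[-1.30769174e-03, -9.48468179e-01, -3.16869693e-01,
         8.13125825e+01],
       [ 9.99998842e-01, -9.93776773e-04, -1.15228623e-03,
         4.00884458e-01],
       [ 7.78009081e-04, -3.16870833e-01,  9.48468381e-01,
        -1.20137269e+02],
       [ 0.00000000e+00,  0.00000000e+00,  0.00000000e+00,
         1.00000000e+00]])}
```

View pics/scene0.png

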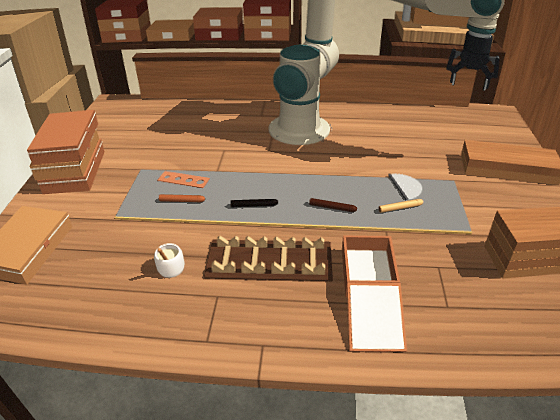

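View pics/side0.png

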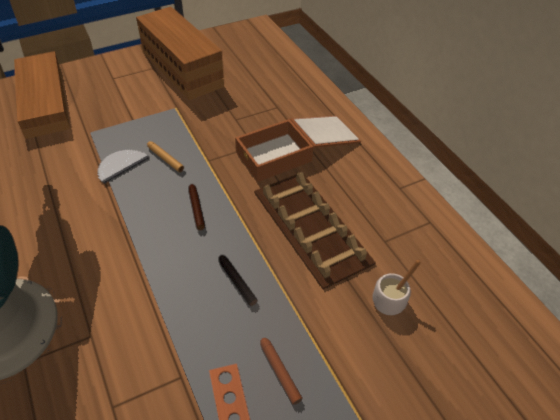

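View pics/wrist0.png

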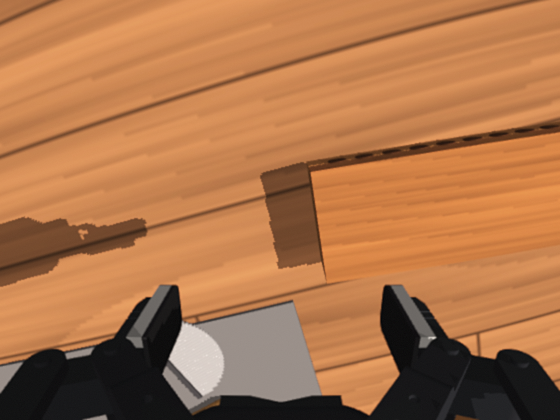

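The scene view shows colorado at (180,199), oscuro (255,203), maduro (333,205) and claro (400,206). The rack is at about (268,258), the box is past its right (+y) end and the pot past its left (-y) end. So oscuro goes to the +y rest and claro to the -y rest.

```bash
cat > h.py <<'E'
import numpy as np, cv2
from bench import r
from scipy.spatial.transform import Rotation as Rn
def cam(name,pose=None):
    c=r.camera_info(name)
    K=np.array(c["intrinsics"]);k=c["k1"]
    if name=="wrist":
        if pose is None: pose=r.observe()
        T=np.eye(4);T[:3,:3]=Rn.from_rotvec(pose["ee_rot"]).as_matrix();T[:3,3]=pose["eef_pos"]
        M=T@np.array(c["mount"]); return K,k,M[:3,:3].T,-M[:3,:3].T@M[:3,3]
    return K,k,np.array(c["R"]),np.array(c["t"])
def cast(C,px,z):
    K,k,R,t=C
    n=cv2.undistortPoints(np.array(px,float).reshape(-1,1,2),K,np.array([k,0,0,0.]))[:,0]
    d=np.c_[n,np.ones(len(n))]@R; o=-R.T@t
    return o+d*((z-o[2])/d[:,2])[:,None]
def proj(C,X):
    K,k,R,t=C
    return cv2.projectPoints(np.array(X,float).reshape(-1,1,3),cv2.Rodrigues(R)[0],t,K,np.array([k,0,0,0.]))[0][:,0]
def boxfit(P):
    P=P[:,:2].astype(np.float32);(c,s,a)=cv2.minAreaRect(P)
    d=np.linalg.svd(P-P.mean(0),full_matrices=False)[2][0]
    if d[1]<0:d=-d
    u=(P-P.mean(0))@d; n=np.array([-d[1],d[0]]);v=(P-P.mean(0))@n
    c=P.mean(0)+d*(u.max()+u.min())/2
    def w(m): return np.ptp(v[m])
    return c,np.degrees(np.arctan2(d[1],d[0])),np.ptp(u),w(u<u.min()+8),w(u>u.max()-8),np.ptp(v)
E
cat > m.py <<'E'
from h import *
for n in ["scene","side"]:
    im=cv2.imread(f"pics/{n}0.png"); C=cam(n)
    # board region: local difference from grey
    b=im.astype(int); sat=b.max(2)-b.min(2); mx=b.max(2)
    m=((sat>35)|(mx<65)).astype(np.uint8)
    nl,L,st,ce=cv2.connectedComponentsWithStats(m)
    for i in range(1,nl):
        if 150<st[i,4]<1500:
            ys,xs=np.where(L==i); P=cast(C,np.c_[xs,ys],16)
            f=boxfit(P)
            if 100<f[2]<160 and f[5]<45: print(n,ce[i].round(),im[L==i].mean(0).round()[::-1],[np.round(q,1) for q in f])
E
python3 m.py
python3 - <<'E'
import cv2
a=cv2.imread("pics/scene0.png")[170:360,140:420]
cv2.imwrite("pics/sc_zoom.png",cv2.resize(a,None,fx=2.85,fy=2.85,interpolation=cv2.INTER_CUBIC))
a=cv2.imread("pics/side0.png")[120:420,90:440]
cv2.imwrite("pics/si_zoom.png",cv2.resize(a,None,fx=2,fy=2,interpolation=cv2.INTER_CUBIC))
E
```

```text
scene [181. 198.] [152.  82.  48.] [array([ 438.9, -308.3], dtype=float32), np.float32(89.3), np.float32(134.6), np.float32(28.0), np.float32(27.4), np.float32(38.6)]
scene [253. 203.] [19. 14. 12.] [array([ 449. , -101.6], dtype=float32), np.float32(96.9), np.float32(129.1), np.float32(31.4), np.float32(22.5), np.float32(33.3)]
scene [332. 205.] [62. 31. 20.] [array([445.8, 113.8], dtype=float32), np.float32(77.7), np.float32(130.6), np.float32(29.1), np.float32(27.0), np.float32(33.6)]
scene [400. 205.] [210. 172. 108.] [array([434. , 300.5], dtype=float32), np.float32(109.9), np.float32(137.0), np.float32(21.3), np.float32(18.6), np.float32(34.6)]
side [166. 158.] [127.  96.  61.] [array([429.9, 290.3], dtype=float32), np.float32(106.3), np.float32(154.7), np.float32(12.9), np.float32(15.5), np.float32(31.6)]
side [197. 210.] [58. 34. 24.] [array([439.1, 103.2], dtype=float32), np.float32(78.7), np.float32(149.8), np.float32(13.3), np.float32(11.6), np.float32(19.5)]
side [237. 281.] [34. 29. 26.] [array([ 443. , -104.6], dtype=float32), np.float32(95.8), np.float32(135.0), np.float32(19.7), np.float32(14.0), np.float32(23.2)]
side [282. 374.] [108.  67.  47.] [array([ 435.6, -315. ], dtype=float32), np.float32(90.6), np.float32(146.9), np.float32(15.1), np.float32(14.7), np.float32(19.7)]
```

View pics/sc_zoom.png

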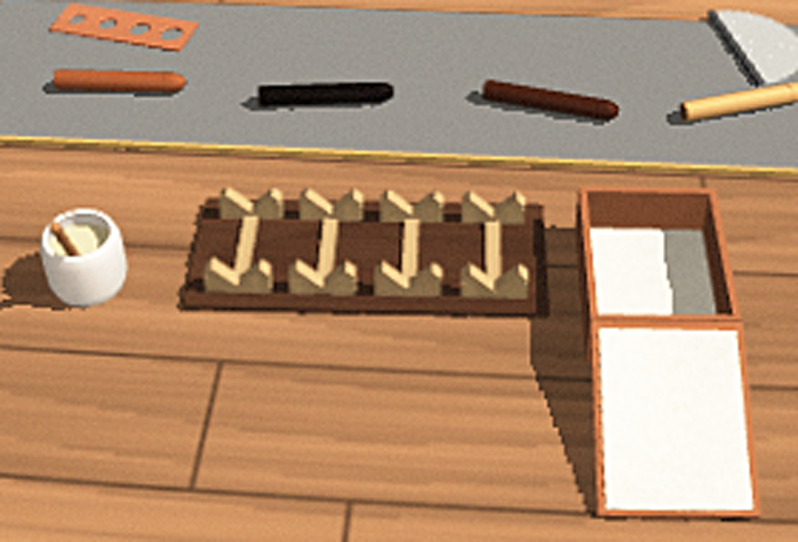

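View pics/si_zoom.png

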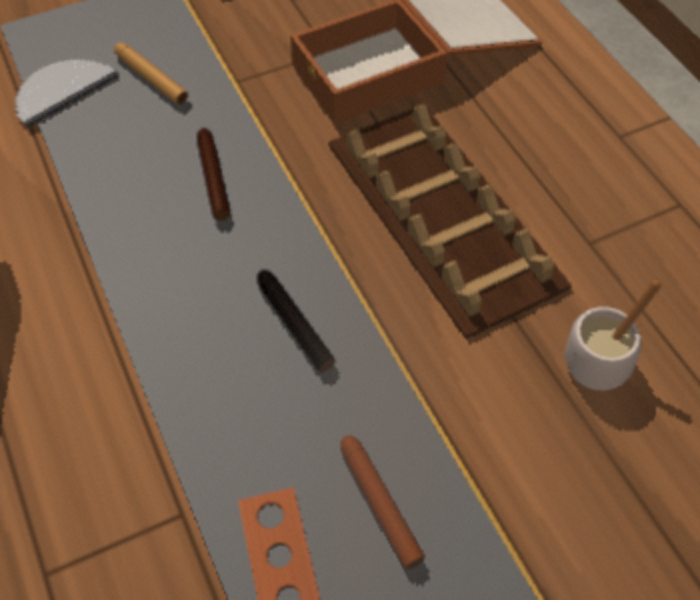

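Heads all point towards +y (rounded ends on the right in the zoom, with the flat feet on the left). Next I'll move the wrist camera over claro.

```bash
cat > go.py <<'E'
# usage: go.py x y z yaw : what to type from measured pose (twist first, then shifts at the new yaw)
import sys; from h import *
s=r.observe();R=Rn.from_rotvec(s["ee_rot"]).as_matrix();yaw=np.degrees(np.arctan2(R[1,0],R[0,0]))
x,y,z,w=map(float,sys.argv[1:])
dt=-((w-yaw+180)%360-180); a=np.radians(w); d=np.array([x,y,z])-s["eef_pos"]
tx=d[0]*np.cos(a)+d[1]*np.sin(a); ty=d[0]*np.sin(a)-d[1]*np.cos(a)
print("t",round(s["time"],2),"pos",s["eef_pos"].round(1),"yaw",yaw.round(2),"tilt",R[:,2].round(4),"open",round(s["opening"],3),"F",s["ft_force"].round(1))
print("twist %.4f tx %.4f ty %.4f tz %.4f"%(dt/180,tx/300,ty/300,-d[2]/300))
E
python3 go.py 434 300 230 108; python3 -c "
from h import *
C=cam('scene')
print(cast(C,[[313,258],[284.5,258],[257,258],[226,256]],12).round(0),cast(C,[[169,270]],0).round(0))"
```

```text
t 0.15 pos [139.8 505.8 252.7] yaw 164.54 tilt [-4.0e-04 -1.1e-03 -1.0e+00] open 1.0 F [-0.  -0.7 -0.8]
twist 0.3141 tx -0.9555 ty 0.7205 tz 0.0756
[[ 649.   66.   12.]
 [ 653.   -2.   12.]
 [ 658.  -68.   12.]
 [ 656. -144.   12.]] [[ 701. -277.   -0.]]
```

```bash
python3 -m jog '[{"jaw":-0.2,"tx":0,"ty":0,"tz":0.0095,"twist":0.0392},{"jaw":-0.2,"tx":0,"ty":0,"tz":0.0095,"twist":0.0392},{"jaw":-0.2,"tx":0,"ty":0,"tz":0.0095,"twist":0.0392},{"jaw":-0.2,"tx":0,"ty":0,"tz":0.0095,"twist":0.0392},{"jaw":-0.2,"tx":0,"ty":0,"tz":0.0095,"twist":0.0392},{"jaw":-0.2,"tx":0,"ty":0,"tz":0.0095,"twist":0.0392},{"jaw":-0.2,"tx":0,"ty":0,"tz":0.0095,"twist":0.0392},{"jaw":-0.2,"tx":0,"ty":0,"tz":0.0095,"twist":0.0392}]'
python3 -m jog '[{"jaw":-0.2,"tx":-0.0735,"ty":0.0555,"tz":0,"twist":0},{"jaw":-0.2,"tx":-0.0735,"ty":0.0555,"tz":0,"twist":0},{"jaw":-0.2,"tx":-0.0735,"ty":0.0555,"tz":0,"twist":0},{"jaw":-0.2,"tx":-0.0735,"ty":0.0555,"tz":0,"twist":0},{"jaw":-0.2,"tx":-0.0735,"ty":0.0555,"tz":0,"twist":0},{"jaw":-0.2,"tx":-0.0735,"ty":0.0555,"tz":0,"twist":0},{"jaw":-0.2,"tx":-0.0735,"ty":0.0555,"tz":0,"twist":0},{"jaw":-0.2,"tx":-0.0735,"ty":0.0555,"tz":0,"twist":0},{"jaw":-0.2,"tx":-0.0735,"ty":0.0555,"tz":0,"twist":0},{"jaw":-0.2,"tx":-0.0735,"ty":0.0555,"tz":0,"twist":0},{"jaw":-0.2,"tx":-0.0735,"ty":0.0555,"tz":0,"twist":0},{"jaw":-0.2,"tx":-0.0735,"ty":0.0555,"tz":0,"twist":0}]'
cat > look.py <<'E'
import sys; from h import *
s=r.observe(); im=r.get_image("wrist"); C=cam("wrist",s); n=sys.argv[1]
cv2.imwrite(f"pics/{n}.png",im[:,:,::-1]); np.savez(f"pics/{n}.npz",K=C[0],k=C[1],R=C[2],t=C[3])
b=im.astype(int); sat=b.max(2)-b.min(2); mx=b.max(2)
m=((sat>35)|(mx<65)).astype(np.uint8)
nl,L,st,ce=cv2.connectedComponentsWithStats(m)
for i in range(1,nl):
    if 600<st[i,4]<12000:
        ys,xs=np.where(L==i); f=boxfit(cast(C,np.c_[xs,ys],16))
        if 90<f[2]<180 and f[5]<50: print(ce[i].round(),im[L==i].mean(0).round(),[np.round(q,1).tolist() for q in f])
E
python3 look.py w1; python3 go.py 434 300 230 108
```

```text
time: 0.82
eef_pos: [139.9, 505.9, 230.0]
ee_rot: [1.852, 2.537, -0.001]
ft_force: [0.3, -0.2, 0.4]
opening: 0.595
time: 1.82
eef_pos: [412.9, 315.5, 230.2]
ee_rot: [-1.844, -2.543, 0.001]
ft_force: [-0.2, -0.3, 0.1]
opening: 0.6
[292. 205.] [213. 158.  87.] [[430.3999938964844, 299.20001220703125], 109.0999984741211, 135.60000610351562, 19.899999618530273, 16.0, 20.0]
t 1.87 pos [416. 313. 230.] yaw 107.9 tilt [ 0.0012 -0.0019 -1.    ] open 0.599 F [ 1.  -2.8 -0.8]
twist -0.0006 tx -0.0596 ty 0.0437 tz -0.0000
```

View pics/w1.png

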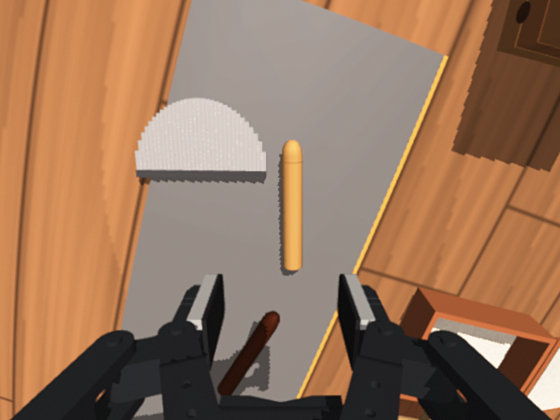

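The wrist view shows claro at (292,205), head up in the picture, which is +y. The arm was still settling, so I'll look again once it has stopped.

```bash
python3 -m jog '[{"jaw":-0.2,"tx":0,"ty":0,"tz":0,"twist":0},{"jaw":-0.2,"tx":0,"ty":0,"tz":0,"twist":0},{"jaw":-0.2,"tx":0,"ty":0,"tz":0,"twist":0}]'
python3 look.py w2; python3 go.py 432 299 110 109.1
```

```text
time: 2.12
eef_pos: [411.4, 317.0, 230.3]
ee_rot: [-1.843, -2.543, 0.0]
ft_force: [1.3, -0.8, -0.6]
opening: 0.601
[294. 206.] [213. 157.  87.] [[431.0, 298.79998779296875], 108.9000015258789, 135.1999969482422, 18.899999618530273, 16.899999618530273, 20.399999618530273]
t 2.17 pos [411.3 317.2 230.5] yaw 108.16 tilt [-2.e-04  2.e-04 -1.e+00] open 0.603 F [ 0.   0.6 -0.3]
twist -0.0052 tx -0.0798 ty 0.0454 tz 0.4015
```

```bash
python3 go.py 431 300.5 70 109; python3 -m jog '[{"jaw":-0.2,"tx":-0.018,"ty":0.012,"tz":0.08,"twist":-0.0046},{"jaw":-0.2,"tx":-0.018,"ty":0.012,"tz":0.1,"twist":0},{"jaw":-0.2,"tx":-0.018,"ty":0.012,"tz":0.1,"twist":0},{"jaw":-0.2,"tx":-0.018,"ty":0.0115,"tz":0.1,"twist":0},{"jaw":-0.2,"tx":0,"ty":0,"tz":0.1,"twist":0},{"jaw":-0.2,"tx":0,"ty":0,"tz":0.05,"twist":0},{"jaw":-0.2,"tx":0,"ty":0,"tz":0,"twist":0},{"jaw":-0.2,"tx":0,"ty":0,"tz":0,"twist":0}]'; python3 go.py 431 300.5 30 109;python3 look.py w3
```

```text
t 2.17 pos [411.3 317.2 230.5] yaw 108.16 tilt [-2.e-04  2.e-04 -1.e+00] open 0.603 F [ 0.   0.6 -0.3]
twist -0.0047 tx -0.0739 ty 0.0441 tz 0.5349
time: 2.83
eef_pos: [431.7, 301.2, 71.4]
ee_rot: [-1.824, -2.557, 0.002]
ft_force: [0.0, -0.3, -0.1]
opening: 0.601
t 2.83 pos [431.7 301.2  71.4] yaw 108.99 tilt [-1.e-03 -5.e-04 -1.e+00] open 0.601 F [ 0.  -0.3 -0.1]
twist -0.0001 tx -0.0013 ty -0.0030 tz 0.1381
[279. 246.] [204. 147.  80.] [[432.0, 298.1000061035156], 109.0, 137.8000030517578, 18.299999237060547, 17.299999237060547, 20.100000381469727]
```

View pics/w3.png

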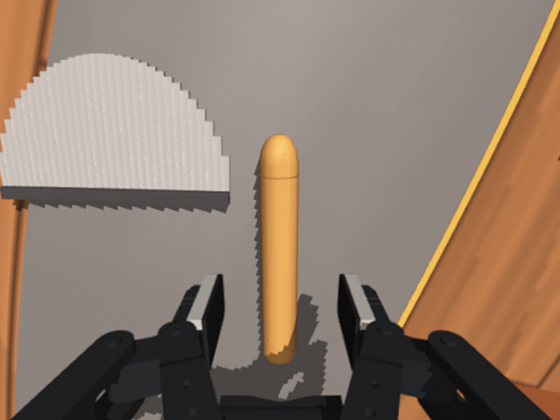

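```bash
python3 -m jog '[{"jaw":-0.2,"tx":0,"ty":-0.001,"tz":0.06,"twist":0},{"jaw":-0.2,"tx":0,"ty":-0.001,"tz":0.06,"twist":0},{"jaw":-0.2,"tx":0,"ty":0,"tz":0.017,"twist":0},{"jaw":0.2,"tx":0,"ty":0,"tz":0,"twist":0},{"jaw":0.4,"tx":0,"ty":0,"tz":0,"twist":0},{"jaw":0.8,"tx":0,"ty":0,"tz":0,"twist":0},{"jaw":0.8,"tx":0,"ty":0,"tz":0,"twist":0},{"jaw":0.8,"tx":0,"ty":0,"tz":0,"twist":0},{"jaw":0.8,"tx":0,"ty":0,"tz":0,"twist":0}]' 30; python3 go.py 431 300.5 150 109
```

```text
time: 3.63
eef_pos: [432.8, 301.2, 32.3]
ee_rot: [1.826, 2.556, 0.005]
ft_force: [-1.9, -0.2, 6.1]
opening: 0.215
t 3.63 pos [432.8 301.2  32.3] yaw 108.92 tilt [ 0.0025  0.0018 -1.    ] open 0.215 F [-1.9 -0.2  6.1]
twist -0.0004 tx -0.0002 ty -0.0062 tz -0.3924
```

```bash
python3 -m jog '[{"jaw":0.8,"tx":0,"ty":0,"tz":-0.05,"twist":0},{"jaw":0.8,"tx":0,"ty":0,"tz":-0.1,"twist":0},{"jaw":0.8,"tx":0,"ty":0,"tz":-0.12,"twist":0},{"jaw":0.8,"tx":0,"ty":0,"tz":-0.12,"twist":0},{"jaw":0.8,"tx":0,"ty":0,"tz":0,"twist":0},{"jaw":0.8,"tx":0,"ty":0,"tz":0,"twist":0}]'; python3 look.py w4; python3 go.py 655 -144 150 0
```

```text
time: 4.13
eef_pos: [433.1, 301.2, 150.6]
ee_rot: [1.825, 2.554, 0.009]
ft_force: [-0.8, -0.5, -1.5]
opening: 0.213
t 4.18 pos [432.1 300.6 148.1] yaw 108.92 tilt [ 0.0016  0.001  -1.    ] open 0.221 F [-0.3  0.  -1.1]
twist 0.6051 tx 0.7429 ty 1.4820 tz -0.0062
```

View pics/w4.png

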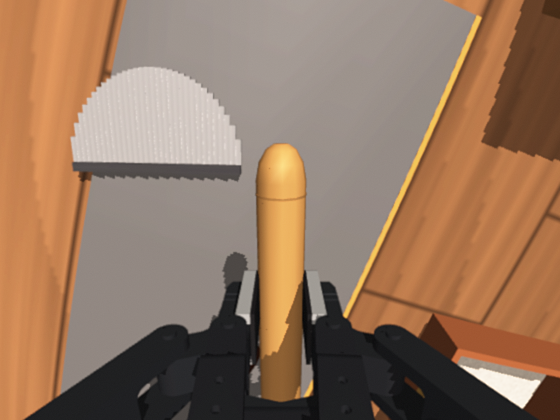

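```bash
cat > held.py <<'E'
import sys; from h import *
# head tip px -> tool x at depth z
c=r.camera_info("wrist");K=c["intrinsics"];M=np.array(c["mount"])
n=cv2.undistortPoints(np.array([[[float(sys.argv[1]),float(sys.argv[2])]]]),np.array(K),np.array([c["k1"],0,0,0]))[0,0]
d=M[:3,:3]@np.r_[n,1];o=M[:3,3];z=float(sys.argv[3]);print((o+d*(z-o[2])/d[2]).round(1))
E
python3 held.py 281 143 16; python3 held.py 281 143 20; python3 -c "from bench import r;print(r.tip_reach)"
```

```text
[66.1  0.6 16. ]
[65.6  0.6 20. ]
22.0
```

```bash
python3 -m jog '[{"jaw":0.8,"tx":0,"ty":0,"tz":-0.017,"twist":0.0392},{"jaw":0.8,"tx":0,"ty":0,"tz":-0.017,"twist":0.0392},{"jaw":0.8,"tx":0,"ty":0,"tz":-0.017,"twist":0.0392},{"jaw":0.8,"tx":0,"ty":0,"tz":-0.017,"twist":0.0392},{"jaw":0.8,"tx":0,"ty":0,"tz":-0.017,"twist":0.0392},{"jaw":0.8,"tx":0,"ty":0,"tz":-0.017,"twist":0.0392},{"jaw":0.8,"tx":0,"ty":0,"tz":-0.017,"twist":0.0392},{"jaw":0.8,"tx":0,"ty":0,"tz":-0.017,"twist":0.0392},{"jaw":0.8,"tx":0,"ty":0,"tz":-0.017,"twist":0.0392},{"jaw":0.8,"tx":0,"ty":0,"tz":-0.017,"twist":0.0392},{"jaw":0.8,"tx":0,"ty":0,"tz":0,"twist":0.0392},{"jaw":0.8,"tx":0,"ty":0,"tz":0,"twist":0.0392}]'
python3 -m jog '[{"jaw":0.8,"tx":0,"ty":0,"tz":0,"twist":0.0392},{"jaw":0.8,"tx":0,"ty":0,"tz":0,"twist":0.0392},{"jaw":0.8,"tx":0,"ty":0,"tz":0,"twist":0.0392},{"jaw":0.8,"tx":0,"ty":0,"tz":0,"twist":0.017},{"jaw":0.8,"tx":0,"ty":0,"tz":0,"twist":0}]'; python3 go.py 630 -38 200 0
```

```text
time: 5.18
eef_pos: [431.4, 300.2, 196.7]
ee_rot: [3.073, 0.65, -0.004]
ft_force: [-0.7, -0.1, -0.9]
opening: 0.219
time: 5.6
eef_pos: [431.3, 300.1, 196.4]
ee_rot: [3.14, -0.002, -0.005]
ft_force: [0.1, -0.2, -0.1]
opening: 0.218
t 5.6 pos [431.3 300.1 196.4] yaw -0.09 tilt [-0.003  -0.0018 -1.    ] open 0.218 F [ 0.1 -0.2 -0.1]
twist -0.0005 tx 0.6624 ty 1.1270 tz -0.0121
```

```bash
python3 -m jog '[{"jaw":0.8,"tx":0.055,"ty":0.094,"tz":-0.001,"twist":0},{"jaw":0.8,"tx":0.055,"ty":0.094,"tz":-0.001,"twist":0},{"jaw":0.8,"tx":0.055,"ty":0.094,"tz":-0.001,"twist":0},{"jaw":0.8,"tx":0.055,"ty":0.094,"tz":-0.001,"twist":0},{"jaw":0.8,"tx":0.055,"ty":0.094,"tz":-0.001,"twist":0},{"jaw":0.8,"tx":0.055,"ty":0.094,"tz":-0.001,"twist":0},{"jaw":0.8,"tx":0.055,"ty":0.094,"tz":-0.001,"twist":0},{"jaw":0.8,"tx":0.055,"ty":0.094,"tz":-0.001,"twist":0},{"jaw":0.8,"tx":0.055,"ty":0.094,"tz":-0.001,"twist":0},{"jaw":0.8,"tx":0.055,"ty":0.094,"tz":-0.001,"twist":0},{"jaw":0.8,"tx":0.055,"ty":0.094,"tz":-0.001,"twist":0},{"jaw":0.8,"tx":0.055,"ty":0.094,"tz":-0.001,"twist":0}]'
python3 -m jog '[{"jaw":0.8,"tx":0,"ty":0,"tz":0,"twist":0},{"jaw":0.8,"tx":0,"ty":0,"tz":0,"twist":0},{"jaw":0.8,"tx":0,"ty":0,"tz":0,"twist":0}]'; python3 go.py 630 -38 200 0; python3 look.py w5
```

```text
time: 6.6
eef_pos: [630.2, -39.4, 200.3]
ee_rot: [-3.141, -0.004, 0.004]
ft_force: [1.8, -0.5, -0.1]
opening: 0.222
time: 6.85
eef_pos: [629.5, -37.5, 200.6]
ee_rot: [-3.141, -0.002, 0.004]
ft_force: [-0.1, 0.8, -0.3]
opening: 0.217
t 6.85 pos [629.5 -37.5 200.6] yaw 0.09 tilt [-2.3e-03  7.0e-04 -1.0e+00] open 0.217 F [-0.1  0.8 -0.3]
twist 0.0005 tx 0.0015 ty 0.0015 tz 0.0021
```

View pics/w5.png

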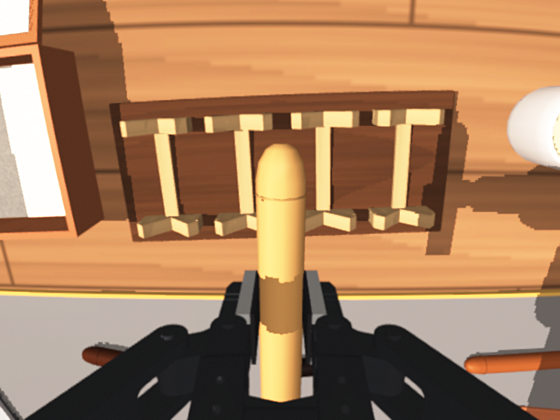

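```bash
python3 - <<'E'
import cv2
a=cv2.imread("pics/w5.png")[85:250,105:465]
cv2.imwrite("pics/w5z.png",cv2.resize(a,None,fx=2.2,fy=2.2,interpolation=cv2.INTER_CUBIC))
from h import *
d=np.load("pics/w5.npz");C=(d["K"],float(d["k"]),d["R"],d["t"])
print("cam",-d["R"].T@d["t"])
im=cv2.imread("pics/w5.png").astype(int);m=((im[:,:,2]>170)&(im[:,:,1]>130))
for lo,hi in [(150,185),(225,262),(305,342),(385,415)]:
    P=[]
    for v in range(140,196):
        u=np.where(m[v,lo:hi])[0]
        if 6<len(u)<24: P.append((lo+u.mean(),v))
    W=cast(C,P,12); p=np.polyfit(W[:,0],W[:,1],1); print(len(P),"y at 655:",np.polyval(p,655).round(1),"slope deg",np.degrees(p[0]).round(2))
E
```

```text
cam [712.08599795 -37.22852447 320.58317062]
56 y at 655: 65.5 slope deg 2.04
56 y at 655: -6.6 slope deg 7.72
56 y at 655: -74.2 slope deg 2.06
56 y at 655: -143.9 slope deg 2.06
```

View pics/w5z.png

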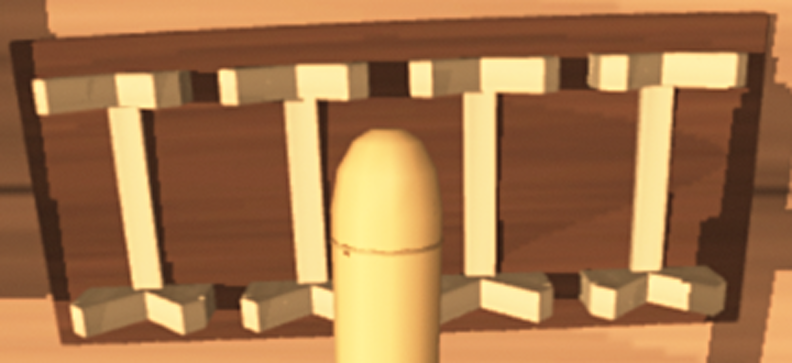

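```bash
python3 - <<'E'
from h import *
d=np.load("pics/w5.npz");C=(d["K"],float(d["k"]),d["R"],d["t"])
f=lambda a:np.array(a)/2.2+[105,85]-.25
for a,b in [((126,108),(148,288)),((302,100),(313,283)),((480,92),(481,275)),((657,87),(647,270))]:
    A,B=cast(C,f([a,b]),12); print("slat ends",A.round(1),B.round(1),"mid",((A+B)/2).round(1),"len",np.linalg.norm(A-B).round(1))
# top corners z=36: far blocks outer corners (far-left, far-right), near blocks
for far,near in [(((34,80),(183,70)),((73,337),(213,325))),(((592,54),(746,53)),((590,319),(723,310)))]:
    P=cast(C,f(far),36);Q=cast(C,f(near),36);print(P.round(1).tolist(),Q.round(1).tolist())
E
```

```text
slat ends [683.8  65.3  12. ] [609.2  63.5  12. ] mid [646.5  64.4  12. ] len 74.6
slat ends [686.3  -4.2  12. ] [611.4  -6.4  12. ] mid [648.9  -5.3  12. ] len 74.9
slat ends [689.4 -73.3  12. ] [615.  -76.5  12. ] mid [652.2 -74.9  12. ] len 74.5
slat ends [ 692.  -142.6   12. ] [ 617.2 -146.2   12. ] mid [ 654.6 -144.4   12. ] len 74.8
[[696.5, 90.3, 36.0], [699.1, 35.4, 36.0]] [[596.6, 88.2, 36.0], [601.9, 31.3, 36.0]]
[[704.7, -109.9, 36.0], [706.0, -165.8, 36.0]] [[604.4, -117.2, 36.0], [608.1, -170.2, 36.0]]
```

Rest centres: (647.5, 65), (650, -4.7), (653, -74.4) and (655, -144.1), rack yaw about +2.1°. Claro goes to the last one, beside the pot.

```bash
python3 go.py 655 -144 100 2.1; python3 -m jog '[{"jaw":0.8,"tx":0.016,"ty":0.07,"tz":0.04,"twist":-0.0113},{"jaw":0.8,"tx":0.016,"ty":0.07,"tz":0.05,"twist":0},{"jaw":0.8,"tx":0.016,"ty":0.07,"tz":0.06,"twist":0},{"jaw":0.8,"tx":0.016,"ty":0.07,"tz":0.06,"twist":0},{"jaw":0.8,"tx":0.0065,"ty":0.076,"tz":0.06,"twist":0},{"jaw":0.8,"tx":0,"ty":0,"tz":0.06,"twist":0},{"jaw":0.8,"tx":0,"ty":0,"tz":0,"twist":0},{"jaw":0.8,"tx":0,"ty":0,"tz":0,"twist":0}]'; python3 look.py w6;python3 go.py 655 -144 46.5 2.1;
```

```text
t 6.9 pos [629.5 -37.  201.1] yaw 0.12 tilt [-1.5e-03  6.0e-04 -1.0e+00] open 0.216 F [-0.1 -0.5 -1.5]
twist -0.0110 tx 0.0717 ty 0.3595 tz 0.3371
time: 7.57
eef_pos: [653.6, -142.6, 102.1]
ee_rot: [-3.14, -0.059, 0.004]
ft_force: [-0.1, -0.4, 0.3]
opening: 0.217
t 7.62 pos [ 654.4 -142.6  103.8] yaw 2.17 tilt [ 5.e-04  3.e-04 -1.e+00] open 0.213 F [0.8 1.7 0. ]
twist 0.0004 tx 0.0019 ty 0.0047 tz 0.1911
```

View pics/w6.png

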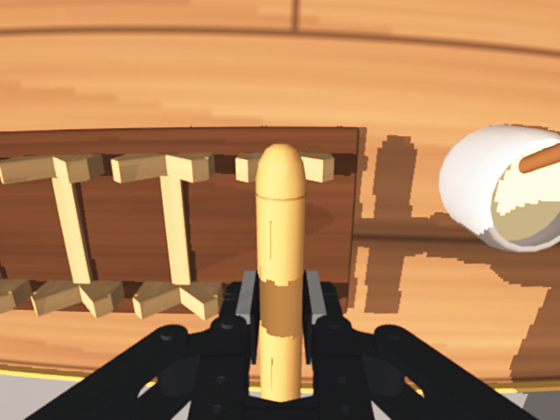

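Cigar head at (281,150), centred between the block prongs (237 to 333). The pot is clear on the right, so I'll lower now.

```bash
python3 -m jog '[{"jaw":0.8,"tx":0.0015,"ty":0.004,"tz":0.05,"twist":0},{"jaw":0.8,"tx":0,"ty":0,"tz":0.05,"twist":0},{"jaw":0.8,"tx":0,"ty":0,"tz":0.05,"twist":0},{"jaw":0.8,"tx":0,"ty":0,"tz":0.02,"twist":0},{"jaw":0.8,"tx":0,"ty":0,"tz":0.007,"twist":0},{"jaw":0.8,"tx":0,"ty":0,"tz":0,"twist":0},{"jaw":0.8,"tx":0,"ty":0,"tz":0,"twist":0}]';python3 go.py 655 -144 46.5 2.1;
```

```text
time: 8.2
eef_pos: [655.5, -145.0, 51.7]
ee_rot: [3.14, 0.057, 0.004]
ft_force: [-1.6, -0.1, 1.0]
opening: 0.221
t 8.2 pos [ 655.5 -145.    51.7] yaw 2.09 tilt [ 2.4e-03 -5.0e-04 -1.0e+00] open 0.221 F [-1.6 -0.1  1. ]
twist -0.0001 tx -0.0016 ty -0.0032 tz 0.0172
```

```bash
python3 -m jog '[{"jaw":0.8,"tx":0,"ty":-0.002,"tz":0.005,"twist":0},{"jaw":0.8,"tx":0,"ty":0,"tz":0.005,"twist":0},{"jaw":0.8,"tx":0,"ty":0,"tz":0,"twist":0}]';python3 -m jog '[{"jaw":0.8,"tx":0,"ty":0,"tz":0.004,"twist":0},{"jaw":0.8,"tx":0,"ty":0,"tz":0,"twist":0}]';python3 -m jog '[{"jaw":0.8,"tx":0,"ty":0,"tz":0.004,"twist":0},{"jaw":0.8,"tx":0,"ty":0,"tz":0,"twist":0}]'
```

```text
time: 8.45
eef_pos: [654.8, -144.5, 47.1]
ee_rot: [-3.141, -0.056, -0.001]
ft_force: [-0.3, 0.3, -0.4]
opening: 0.217
time: 8.62
eef_pos: [654.9, -144.7, 46.4]
ee_rot: [3.141, 0.056, 0.001]
ft_force: [-0.8, 0.1, 4.2]
opening: 0.219
time: 8.78
eef_pos: [655.0, -144.7, 46.3]
ee_rot: [3.141, 0.056, 0.001]
ft_force: [-4.5, 1.4, 8.8]
opening: 0.222
```

```bash
python3 -m jog '[{"jaw":0.8,"tx":0,"ty":0,"tz":-0.003,"twist":0},{"jaw":0.5,"tx":0,"ty":0,"tz":0,"twist":0},{"jaw":0.45,"tx":0,"ty":0,"tz":0,"twist":0},{"jaw":0.3,"tx":0,"ty":0,"tz":0,"twist":0},{"jaw":0.0,"tx":0,"ty":0,"tz":0,"twist":0},{"jaw":0.0,"tx":0,"ty":0,"tz":0,"twist":0},{"jaw":0.0,"tx":0,"ty":0,"tz":-0.04,"twist":0},{"jaw":0.0,"tx":0,"ty":0,"tz":-0.08,"twist":0},{"jaw":0.0,"tx":0,"ty":0,"tz":-0.12,"twist":0},{"jaw":0.0,"tx":0,"ty":0,"tz":-0.1,"twist":0},{"jaw":0.0,"tx":0,"ty":0,"tz":0,"twist":0},{"jaw":0.0,"tx":0,"ty":0,"tz":0,"twist":0}]'; python3 look.py w7; python3 go.py 437 -309 150 90
```

```text
time: 9.78
eef_pos: [655.9, -144.9, 151.4]
ee_rot: [3.139, 0.056, 0.01]
ft_force: [0.1, 0.0, -0.4]
opening: 0.501
t 9.83 pos [ 654.9 -144.6  148.6] yaw 2.06 tilt [ 1.8e-03 -4.0e-04 -1.0e+00] open 0.501 F [-0.6  0.5 -0.4]
twist -0.4886 tx -0.5479 ty -0.7265 tz -0.0047
```

View pics/w7.png

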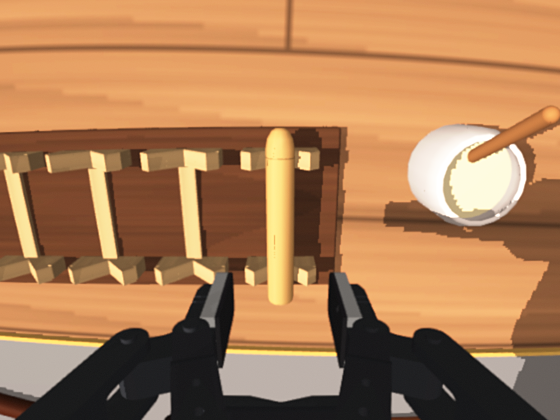

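Claro lies in both notches at (280,215). Colorado is next.

```bash
python3 -m jog '[{"jaw":-0.2,"tx":0,"ty":0,"tz":-0.015,"twist":-0.0392},{"jaw":-0.2,"tx":0,"ty":0,"tz":-0.015,"twist":-0.0392},{"jaw":-0.2,"tx":0,"ty":0,"tz":-0.015,"twist":-0.0392},{"jaw":-0.2,"tx":0,"ty":0,"tz":-0.015,"twist":-0.0392},{"jaw":-0.2,"tx":0,"ty":0,"tz":-0.015,"twist":-0.0392},{"jaw":-0.2,"tx":0,"ty":0,"tz":-0.015,"twist":-0.0392},{"jaw":-0.2,"tx":0,"ty":0,"tz":-0.015,"twist":-0.0392},{"jaw":-0.2,"tx":0,"ty":0,"tz":-0.015,"twist":-0.0392},{"jaw":-0.2,"tx":0,"ty":0,"tz":0,"twist":-0.0392},{"jaw":-0.2,"tx":0,"ty":0,"tz":0,"twist":-0.0392},{"jaw":-0.2,"tx":0,"ty":0,"tz":0,"twist":-0.0392},{"jaw":-0.2,"tx":0,"ty":0,"tz":0,"twist":-0.0392}]'
python3 -m jog '[{"jaw":-0.2,"tx":0,"ty":0,"tz":0,"twist":-0.0182},{"jaw":-0.2,"tx":-0.055,"ty":-0.073,"tz":0,"twist":0},{"jaw":-0.2,"tx":-0.055,"ty":-0.073,"tz":0,"twist":0},{"jaw":-0.2,"tx":-0.055,"ty":-0.073,"tz":0,"twist":0},{"jaw":-0.2,"tx":-0.055,"ty":-0.073,"tz":0,"twist":0},{"jaw":-0.2,"tx":-0.055,"ty":-0.073,"tz":0,"twist":0},{"jaw":-0.2,"tx":-0.055,"ty":-0.073,"tz":0,"twist":0},{"jaw":-0.2,"tx":-0.055,"ty":-0.073,"tz":0,"twist":0},{"jaw":-0.2,"tx":-0.055,"ty":-0.073,"tz":0,"twist":0},{"jaw":-0.2,"tx":-0.055,"ty":-0.073,"tz":0,"twist":0},{"jaw":-0.2,"tx":-0.055,"ty":-0.073,"tz":0,"twist":0},{"jaw":-0.2,"tx":0,"ty":0,"tz":0,"twist":0}]'
python3 -m jog '[{"jaw":-0.2,"tx":0,"ty":0,"tz":0,"twist":0},{"jaw":-0.2,"tx":0,"ty":0,"tz":0,"twist":0}]';python3 look.py w8; python3 go.py 437 -309 75 90
```

```text
time: 10.83
eef_pos: [654.0, -144.4, 181.2]
ee_rot: [-2.275, -2.162, 0.003]
ft_force: [0.6, 0.4, 0.7]
opening: 0.603
time: 11.83
eef_pos: [432.2, -311.5, 181.7]
ee_rot: [-2.223, -2.215, 0.003]
ft_force: [0.1, 0.7, 0.3]
opening: 0.596
time: 12.0
eef_pos: [435.6, -309.2, 182.4]
ee_rot: [-2.22, -2.22, -0.0]
ft_force: [0.2, -0.3, -0.2]
opening: 0.599
[283. 195.] [163.  79.  39.] [[437.5, -308.70001220703125], 90.9000015258789, 134.8000030517578, 18.0, 17.399999618530273, 19.399999618530273]
t 12.05 pos [ 435.9 -308.9  182.5] yaw 90.04 tilt [-0.001   0.0013 -1.    ] open 0.6 F [ 0.2  0.2 -0.4]
twist 0.0002 tx -0.0002 ty 0.0036 tz 0.3584
```

```bash
python3 -m jog '[{"jaw":-0.2,"tx":0.008,"ty":0.005,"tz":0.055,"twist":-0.005},{"jaw":-0.2,"tx":0,"ty":0,"tz":0.08,"twist":0},{"jaw":-0.2,"tx":0,"ty":0,"tz":0.08,"twist":0},{"jaw":-0.2,"tx":0,"ty":0,"tz":0.08,"twist":0},{"jaw":-0.2,"tx":0,"ty":0,"tz":0.08,"twist":0},{"jaw":-0.2,"tx":0,"ty":0,"tz":0,"twist":0},{"jaw":-0.2,"tx":0,"ty":0,"tz":0,"twist":0}]';python3 look.py w9; python3 go.py 437.4 -306.5 33 90.9
```

```text
time: 12.63
eef_pos: [437.1, -306.0, 69.8]
ee_rot: [-2.2, -2.238, 0.0]
ft_force: [0.2, 0.6, 1.2]
opening: 0.598
[281. 249.] [168.  81.  39.] [[437.70001220703125, -310.20001220703125], 90.9000015258789, 138.0, 18.299999237060547, 17.200000762939453, 20.100000381469727]
t 12.68 pos [ 437.9 -306.9   71.5] yaw 90.96 tilt [ 2.e-04  1.e-04 -1.e+00] open 0.602 F [-0.  -0.4  0.6]
twist 0.0004 tx 0.0013 ty -0.0016 tz 0.1285
```

View pics/w9.png

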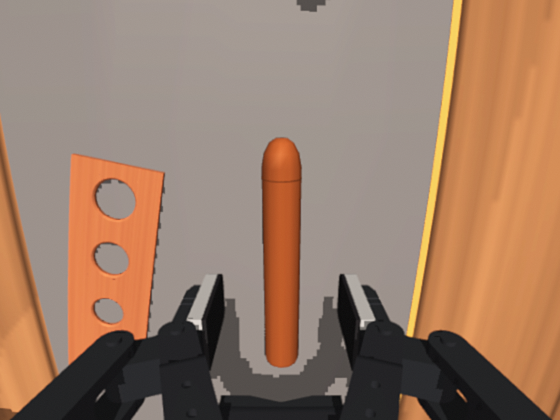

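Colorado is centred between the open fingers at (281,249), the same geometry as for claro. Descending and gripping.

```bash
python3 -m jog '[{"jaw":-0.2,"tx":0,"ty":0,"tz":0.05,"twist":0},{"jaw":-0.2,"tx":0,"ty":0,"tz":0.05,"twist":0},{"jaw":-0.2,"tx":0,"ty":0,"tz":0.025,"twist":0},{"jaw":0.2,"tx":0,"ty":0,"tz":0,"twist":0},{"jaw":0.4,"tx":0,"ty":0,"tz":0,"twist":0},{"jaw":0.8,"tx":0,"ty":0,"tz":0,"twist":0},{"jaw":0.8,"tx":0,"ty":0,"tz":0,"twist":0},{"jaw":0.8,"tx":0,"ty":0,"tz":0,"twist":0},{"jaw":0.8,"tx":0,"ty":0,"tz":0,"twist":0}]' 30
python3 -m jog '[{"jaw":0.8,"tx":0,"ty":0,"tz":-0.05,"twist":0},{"jaw":0.8,"tx":0,"ty":0,"tz":-0.1,"twist":0},{"jaw":0.8,"tx":0,"ty":0,"tz":-0.12,"twist":0},{"jaw":0.8,"tx":0,"ty":0,"tz":-0.12,"twist":0},{"jaw":0.8,"tx":0,"ty":0,"tz":-0.05,"twist":0},{"jaw":0.8,"tx":0,"ty":0,"tz":0,"twist":0},{"jaw":0.8,"tx":0,"ty":0,"tz":0,"twist":0}]';  python3 look.py w10; python3 go.py 653 -74.4 160 2.1
```

```text
time: 13.43
eef_pos: [438.0, -307.7, 35.0]
ee_rot: [2.202, 2.237, 0.001]
ft_force: [-1.0, 0.9, 6.1]
opening: 0.218
time: 14.02
eef_pos: [437.4, -307.4, 166.1]
ee_rot: [2.203, 2.238, 0.0]
ft_force: [0.1, -0.5, -0.8]
opening: 0.214
t 14.07 pos [ 436.9 -307.   164.5] yaw 90.9 tilt [-9.e-04  8.e-04 -1.e+00] open 0.222 F [ 0.8 -0.1 -0.3]
twist 0.4933 tx 0.7484 ty -0.7483 tz 0.0149
```

View pics/w10.png

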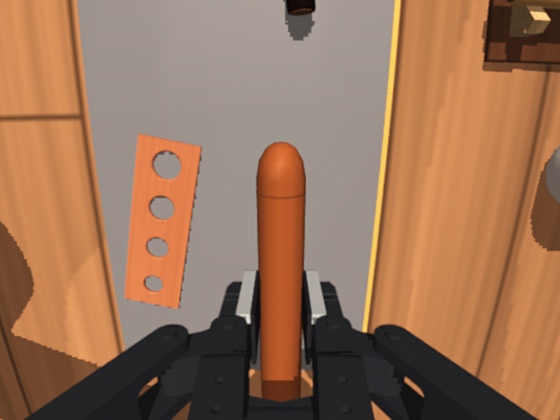

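```bash
python3 -m jog '[{"jaw":0.8,"tx":0,"ty":0,"tz":0,"twist":0.0392},{"jaw":0.8,"tx":0,"ty":0,"tz":0,"twist":0.0392},{"jaw":0.8,"tx":0,"ty":0,"tz":0,"twist":0.0392},{"jaw":0.8,"tx":0,"ty":0,"tz":0,"twist":0.0392},{"jaw":0.8,"tx":0,"ty":0,"tz":0,"twist":0.0392},{"jaw":0.8,"tx":0,"ty":0,"tz":0,"twist":0.0392},{"jaw":0.8,"tx":0,"ty":0,"tz":0,"twist":0.0392},{"jaw":0.8,"tx":0,"ty":0,"tz":0,"twist":0.0392},{"jaw":0.8,"tx":0,"ty":0,"tz":0,"twist":0.0392},{"jaw":0.8,"tx":0,"ty":0,"tz":0,"twist":0.0392},{"jaw":0.8,"tx":0,"ty":0,"tz":0,"twist":0.0392},{"jaw":0.8,"tx":0,"ty":0,"tz":0,"twist":0.0392}]'
python3 -m jog '[{"jaw":0.8,"tx":0,"ty":0,"tz":0,"twist":0.0229},{"jaw":0.8,"tx":0.0748,"ty":-0.0748,"tz":0,"twist":0},{"jaw":0.8,"tx":0.0748,"ty":-0.0748,"tz":0,"twist":0},{"jaw":0.8,"tx":0.0748,"ty":-0.0748,"tz":0,"twist":0},{"jaw":0.8,"tx":0.0748,"ty":-0.0748,"tz":0,"twist":0},{"jaw":0.8,"tx":0.0748,"ty":-0.0748,"tz":0,"twist":0},{"jaw":0.8,"tx":0.0748,"ty":-0.0748,"tz":0,"twist":0},{"jaw":0.8,"tx":0.0748,"ty":-0.0748,"tz":0,"twist":0},{"jaw":0.8,"tx":0.0748,"ty":-0.0748,"tz":0,"twist":0},{"jaw":0.8,"tx":0.0748,"ty":-0.0748,"tz":0,"twist":0},{"jaw":0.8,"tx":0.0748,"ty":-0.0748,"tz":0,"twist":0},{"jaw":0.8,"tx":0,"ty":0,"tz":0,"twist":0}]'
python3 -m jog '[{"jaw":0.8,"tx":0,"ty":0,"tz":0,"twist":0},{"jaw":0.8,"tx":0,"ty":0,"tz":0,"twist":0}]';python3 look.py w11; python3 go.py 653 -74.2 60 2.1
```

```text
time: 15.07
eef_pos: [436.4, -306.6, 162.9]
ee_rot: [-3.135, -0.161, 0.005]
ft_force: [0.2, 0.3, 0.7]
opening: 0.214
time: 16.07
eef_pos: [654.6, -69.9, 161.7]
ee_rot: [-3.138, -0.065, 0.006]
ft_force: [-0.1, -0.6, -0.5]
opening: 0.217
time: 16.23
eef_pos: [652.3, -74.9, 163.3]
ee_rot: [-3.141, -0.058, 0.005]
ft_force: [-0.8, -0.4, -1.1]
opening: 0.218
t 16.28 pos [652.3 -75.4 163.9] yaw 2.06 tilt [-2.5e-03  2.0e-04 -1.0e+00] open 0.215 F [-0.3 -0.1  0.6]
twist -0.0002 tx 0.0024 ty -0.0041 tz 0.3464
```

View pics/w11.png

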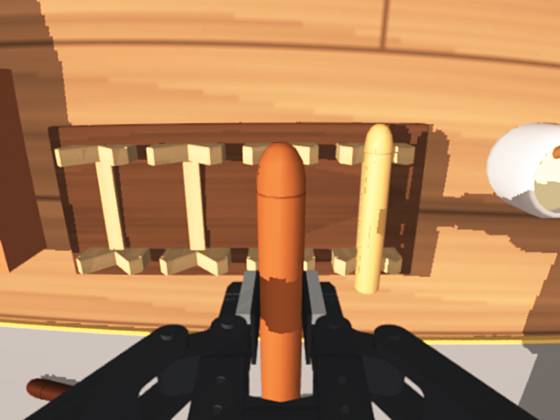

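```bash
python3 -m jog '[{"jaw":0.8,"tx":0.002,"ty":-0.004,"tz":0.06,"twist":0},{"jaw":0.8,"tx":0,"ty":0,"tz":0.08,"twist":0},{"jaw":0.8,"tx":0,"ty":0,"tz":0.08,"twist":0},{"jaw":0.8,"tx":0,"ty":0,"tz":0.07,"twist":0},{"jaw":0.8,"tx":0,"ty":0,"tz":0.05,"twist":0},{"jaw":0.8,"tx":0,"ty":0,"tz":0.02,"twist":0},{"jaw":0.8,"tx":0,"ty":0,"tz":0.0,"twist":0},{"jaw":0.8,"tx":0,"ty":0,"tz":0,"twist":0},{"jaw":0.8,"tx":0,"ty":0,"tz":0,"twist":0}]';python3 go.py 653 -74.2 48 2.1
```

```text
time: 17.03
eef_pos: [654.4, -74.0, 59.3]
ee_rot: [3.141, 0.057, 0.004]
ft_force: [0.6, -0.0, 0.3]
opening: 0.216
t 17.03 pos [654.4 -74.   59.3] yaw 2.08 tilt [ 2.7e-03 -4.0e-04 -1.0e+00] open 0.216 F [ 0.6 -0.   0.3]
twist -0.0001 tx -0.0048 ty 0.0005 tz 0.0375
```

```bash
python3 -m jog '[{"jaw":0.8,"tx":-0.002,"ty":0,"tz":0.015,"twist":0},{"jaw":0.8,"tx":0,"ty":0,"tz":0.01,"twist":0},{"jaw":0.8,"tx":0,"ty":0,"tz":0,"twist":0}]';python3 -m jog '[{"jaw":0.8,"tx":0,"ty":0,"tz":0.006,"twist":0},{"jaw":0.8,"tx":0,"ty":0,"tz":0,"twist":0}]';python3 -m jog '[{"jaw":0.8,"tx":0,"ty":0,"tz":0.004,"twist":0},{"jaw":0.8,"tx":0,"ty":0,"tz":0,"twist":0}]'
```

```text
time: 17.28
eef_pos: [653.4, -73.7, 50.1]
ee_rot: [3.141, 0.058, 0.001]
ft_force: [0.8, -0.9, 0.2]
opening: 0.218
time: 17.45
eef_pos: [653.7, -74.2, 49.4]
ee_rot: [3.14, 0.057, 0.003]
ft_force: [-1.0, -2.7, 4.6]
opening: 0.21
time: 17.62
eef_pos: [653.8, -74.5, 49.1]
ee_rot: [3.139, 0.057, 0.004]
ft_force: [-3.5, -4.0, 8.8]
opening: 0.214
```

Contact at z=49, which matches the 35 mm grip height plus 14 mm. Releasing.

```bash
python3 -m jog '[{"jaw":0.8,"tx":0,"ty":0,"tz":-0.003,"twist":0},{"jaw":0.5,"tx":0,"ty":0,"tz":0,"twist":0},{"jaw":0.45,"tx":0,"ty":0,"tz":0,"twist":0},{"jaw":0.3,"tx":0,"ty":0,"tz":0,"twist":0},{"jaw":0.0,"tx":0,"ty":0,"tz":0,"twist":0},{"jaw":0.0,"tx":0,"ty":0,"tz":0,"twist":0},{"jaw":0.0,"tx":0,"ty":0,"tz":-0.04,"twist":0},{"jaw":0.0,"tx":0,"ty":0,"tz":-0.08,"twist":0},{"jaw":0.0,"tx":0,"ty":0,"tz":-0.12,"twist":0},{"jaw":0.0,"tx":0,"ty":0,"tz":-0.13,"twist":0},{"jaw":0.0,"tx":0,"ty":0,"tz":0,"twist":0},{"jaw":0.0,"tx":0,"ty":0,"tz":0,"twist":0}]'; python3 look.py w12; python3 go.py 449 -101.6 182 96.5
```

```text
time: 18.62
eef_pos: [654.7, -73.6, 163.8]
ee_rot: [3.14, 0.058, 0.012]
ft_force: [0.7, 0.2, -0.9]
opening: 0.5
t 18.67 pos [653.6 -73.4 160.7] yaw 2.12 tilt [ 2.9e-03 -3.0e-04 -1.0e+00] open 0.499 F [ 0.3  0.2 -0.6]
twist -0.5243 tx -0.0161 ty -0.6883 tz -0.0710
```

View pics/w12.png

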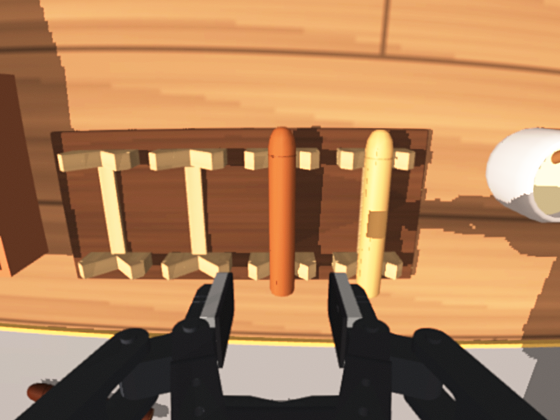

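Colorado is seated at (282,210) and claro at (375,215). Next, oscuro.

```bash
python3 -m jog '[{"jaw":-0.2,"tx":0,"ty":0,"tz":-0.007,"twist":-0.0392},{"jaw":-0.2,"tx":0,"ty":0,"tz":-0.007,"twist":-0.0392},{"jaw":-0.2,"tx":0,"ty":0,"tz":-0.007,"twist":-0.0392},{"jaw":-0.2,"tx":0,"ty":0,"tz":-0.007,"twist":-0.0392},{"jaw":-0.2,"tx":0,"ty":0,"tz":-0.007,"twist":-0.0392},{"jaw":-0.2,"tx":0,"ty":0,"tz":-0.007,"twist":-0.0392},{"jaw":-0.2,"tx":0,"ty":0,"tz":-0.007,"twist":-0.0392},{"jaw":-0.2,"tx":0,"ty":0,"tz":-0.007,"twist":-0.0392},{"jaw":-0.2,"tx":0,"ty":0,"tz":-0.007,"twist":-0.0392},{"jaw":-0.2,"tx":0,"ty":0,"tz":-0.007,"twist":-0.0392},{"jaw":-0.2,"tx":0,"ty":0,"tz":0,"twist":-0.0392},{"jaw":-0.2,"tx":0,"ty":0,"tz":0,"twist":-0.0392}]'
python3 -m jog '[{"jaw":-0.2,"tx":0,"ty":0,"tz":0,"twist":-0.0392},{"jaw":-0.2,"tx":0,"ty":0,"tz":0,"twist":-0.0147},{"jaw":-0.2,"tx":-0.002,"ty":-0.0765,"tz":0,"twist":0},{"jaw":-0.2,"tx":-0.002,"ty":-0.0765,"tz":0,"twist":0},{"jaw":-0.2,"tx":-0.002,"ty":-0.0765,"tz":0,"twist":0},{"jaw":-0.2,"tx":-0.002,"ty":-0.0765,"tz":0,"twist":0},{"jaw":-0.2,"tx":-0.002,"ty":-0.0765,"tz":0,"twist":0},{"jaw":-0.2,"tx":-0.002,"ty":-0.0765,"tz":0,"twist":0},{"jaw":-0.2,"tx":-0.002,"ty":-0.0765,"tz":0,"twist":0},{"jaw":-0.2,"tx":-0.002,"ty":-0.0765,"tz":0,"twist":0},{"jaw":-0.2,"tx":-0.002,"ty":-0.0765,"tz":0,"twist":0},{"jaw":-0.2,"tx":0,"ty":0,"tz":0,"twist":0}]'
python3 -m jog '[{"jaw":-0.2,"tx":0,"ty":0,"tz":0,"twist":0},{"jaw":-0.2,"tx":0,"ty":0,"tz":0,"twist":0}]';python3 look.py w13; python3 go.py 449 -101.6 71 96.5
```

```text
time: 19.67
eef_pos: [652.5, -73.3, 178.1]
ee_rot: [-2.274, -2.164, 0.003]
ft_force: [0.7, -0.0, 0.0]
opening: 0.6
time: 20.67
eef_pos: [445.3, -102.2, 178.2]
ee_rot: [-2.091, -2.34, 0.003]
ft_force: [-0.5, 0.5, 0.3]
opening: 0.604
time: 20.83
eef_pos: [448.7, -102.1, 179.3]
ee_rot: [-2.092, -2.343, 0.0]
ft_force: [-0.8, 0.2, 0.3]
opening: 0.599
[273. 198.] [22. 15. 13.] [[442.5, -104.30000305175781], 96.5, 134.0, 18.700000762939453, 16.5, 19.299999237060547]
t 20.88 pos [ 448.9 -102.   179.3] yaw 96.5 tilt [-7.e-04  4.e-04 -1.e+00] open 0.602 F [-0.  -0.2  0.6]
twist -0.0000 tx 0.0014 ty 0.0005 tz 0.3611
```

View pics/w13.png

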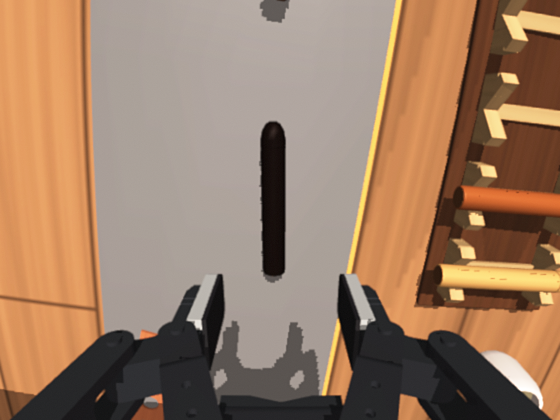

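```bash
python3 -m jog '[{"jaw":-0.2,"tx":0.002,"ty":-0.0222,"tz":0.055,"twist":0},{"jaw":-0.2,"tx":0,"ty":0,"tz":0.08,"twist":0},{"jaw":-0.2,"tx":0,"ty":0,"tz":0.08,"twist":0},{"jaw":-0.2,"tx":0,"ty":0,"tz":0.08,"twist":0},{"jaw":-0.2,"tx":0,"ty":0,"tz":0.068,"twist":0},{"jaw":-0.2,"tx":0,"ty":0,"tz":0,"twist":0},{"jaw":-0.2,"tx":0,"ty":0,"tz":0,"twist":0}]';python3 look.py w14; python3 go.py 442.2 -102.1 33 96.5
```

```text
time: 21.47
eef_pos: [441.7, -102.0, 70.1]
ee_rot: [-2.09, -2.342, 0.002]
ft_force: [-0.1, 0.2, 0.3]
opening: 0.601
[282. 248.] [22. 14. 12.] [[442.70001220703125, -105.0], 96.5, 136.5, 17.700000762939453, 16.700000762939453, 19.799999237060547]
t 21.52 pos [ 442.5 -102.3   71.5] yaw 96.5 tilt [ 2.e-04  1.e-04 -1.e+00] open 0.606 F [0.3 0.1 0.2]
twist 0.0000 tx 0.0007 ty -0.0011 tz 0.1284
```

View pics/w14.png

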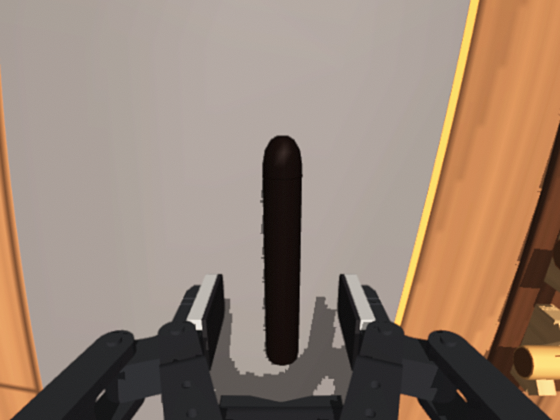

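Oscuro is centred between the jaws at (282,248). Gripping.

```bash
python3 -m jog '[{"jaw":-0.2,"tx":0,"ty":0,"tz":0.05,"twist":0},{"jaw":-0.2,"tx":0,"ty":0,"tz":0.05,"twist":0},{"jaw":-0.2,"tx":0,"ty":0,"tz":0.025,"twist":0},{"jaw":0.2,"tx":0,"ty":0,"tz":0,"twist":0},{"jaw":0.4,"tx":0,"ty":0,"tz":0,"twist":0},{"jaw":0.8,"tx":0,"ty":0,"tz":0,"twist":0},{"jaw":0.8,"tx":0,"ty":0,"tz":0,"twist":0},{"jaw":0.8,"tx":0,"ty":0,"tz":0,"twist":0},{"jaw":0.8,"tx":0,"ty":0,"tz":0,"twist":0}]' 30
python3 -m jog '[{"jaw":0.8,"tx":0,"ty":0,"tz":-0.05,"twist":0},{"jaw":0.8,"tx":0,"ty":0,"tz":-0.1,"twist":0},{"jaw":0.8,"tx":0,"ty":0,"tz":-0.12,"twist":0},{"jaw":0.8,"tx":0,"ty":0,"tz":-0.12,"twist":0},{"jaw":0.8,"tx":0,"ty":0,"tz":-0.05,"twist":0},{"jaw":0.8,"tx":0,"ty":0,"tz":0,"twist":0},{"jaw":0.8,"tx":0,"ty":0,"tz":0,"twist":0}]';  python3 look.py w15; python3 go.py 647.3 65.3 160 2.1
```

```text
time: 22.27
eef_pos: [442.8, -102.6, 34.8]
ee_rot: [2.091, 2.342, 0.002]
ft_force: [-0.2, 0.4, 6.7]
opening: 0.217
time: 22.85
eef_pos: [442.1, -102.4, 166.0]
ee_rot: [2.091, 2.342, 0.001]
ft_force: [-0.2, -0.5, -1.0]
opening: 0.217
t 22.9 pos [ 441.5 -102.2  164.6] yaw 96.48 tilt [-9.e-04  4.e-04 -1.e+00] open 0.22 F [-0.8 -0.5 -0.9]
twist 0.5244 tx 0.7061 ty -0.5329 tz 0.0153
```

View pics/w15.png

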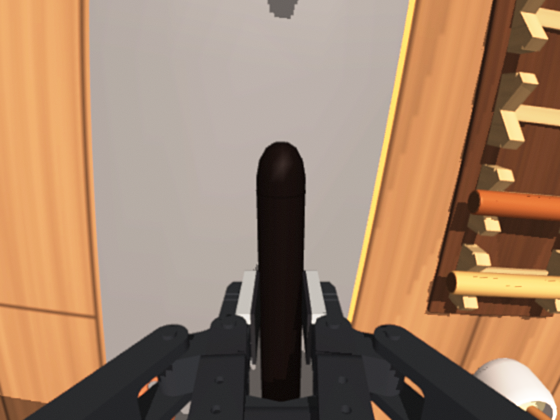

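```bash
python3 -m jog '[{"jaw":0.8,"tx":0,"ty":0,"tz":0,"twist":0.0392},{"jaw":0.8,"tx":0,"ty":0,"tz":0,"twist":0.0392},{"jaw":0.8,"tx":0,"ty":0,"tz":0,"twist":0.0392},{"jaw":0.8,"tx":0,"ty":0,"tz":0,"twist":0.0392},{"jaw":0.8,"tx":0,"ty":0,"tz":0,"twist":0.0392},{"jaw":0.8,"tx":0,"ty":0,"tz":0,"twist":0.0392},{"jaw":0.8,"tx":0,"ty":0,"tz":0,"twist":0.0392},{"jaw":0.8,"tx":0,"ty":0,"tz":0,"twist":0.0392},{"jaw":0.8,"tx":0,"ty":0,"tz":0,"twist":0.0392},{"jaw":0.8,"tx":0,"ty":0,"tz":0,"twist":0.0392},{"jaw":0.8,"tx":0,"ty":0,"tz":0,"twist":0.0392},{"jaw":0.8,"tx":0,"ty":0,"tz":0,"twist":0.0392}]'
python3 -m jog '[{"jaw":0.8,"tx":0,"ty":0,"tz":0,"twist":0.0392},{"jaw":0.8,"tx":0,"ty":0,"tz":0,"twist":0.0148},{"jaw":0.8,"tx":0.0706,"ty":-0.0533,"tz":0,"twist":0},{"jaw":0.8,"tx":0.0706,"ty":-0.0533,"tz":0,"twist":0},{"jaw":0.8,"tx":0.0706,"ty":-0.0533,"tz":0,"twist":0},{"jaw":0.8,"tx":0.0706,"ty":-0.0533,"tz":0,"twist":0},{"jaw":0.8,"tx":0.0706,"ty":-0.0533,"tz":0,"twist":0},{"jaw":0.8,"tx":0.0706,"ty":-0.0533,"tz":0,"twist":0},{"jaw":0.8,"tx":0.0706,"ty":-0.0533,"tz":0,"twist":0},{"jaw":0.8,"tx":0.0706,"ty":-0.0533,"tz":0,"twist":0},{"jaw":0.8,"tx":0.0706,"ty":-0.0533,"tz":0,"twist":0},{"jaw":0.8,"tx":0.0706,"ty":-0.0533,"tz":0,"twist":0}]'
python3 -m jog '[{"jaw":0.8,"tx":0,"ty":0,"tz":0,"twist":0},{"jaw":0.8,"tx":0,"ty":0,"tz":0,"twist":0},{"jaw":0.8,"tx":0,"ty":0,"tz":0,"twist":0}]';python3 look.py w16; python3 go.py 647.3 65.3 60 2.1
```

```text
time: 23.9
eef_pos: [440.9, -102.1, 163.1]
ee_rot: [-3.124, -0.313, 0.006]
ft_force: [0.1, 0.5, -0.2]
opening: 0.215
time: 24.9
eef_pos: [647.6, 66.1, 162.4]
ee_rot: [3.141, 0.057, -0.007]
ft_force: [-0.9, 0.9, 0.3]
opening: 0.219
time: 25.15
eef_pos: [646.8, 64.8, 163.4]
ee_rot: [3.141, 0.057, -0.005]
ft_force: [0.7, -0.1, 0.1]
opening: 0.211
t 25.2 pos [646.8  64.6 164.2] yaw 2.06 tilt [-2.2e-03 -2.0e-04 -1.0e+00] open 0.216 F [-0.1 -0.5  0.8]
twist -0.0002 tx 0.0016 ty -0.0024 tz 0.3474
```

View pics/w16.png

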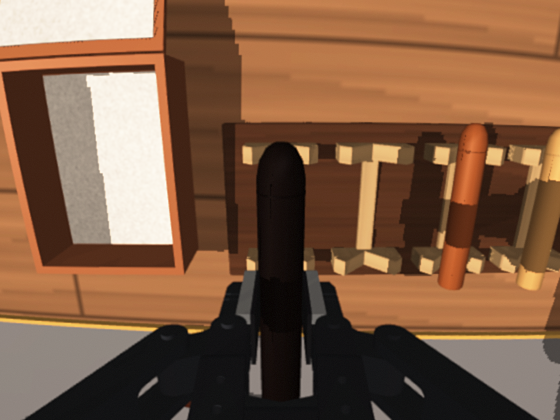

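Oscuro is above the rest beside the box: head at (281,145), prongs spanning 243 to 317. Lowering.

```bash
python3 -m jog '[{"jaw":0.8,"tx":0.0015,"ty":-0.002,"tz":0.06,"twist":0},{"jaw":0.8,"tx":0,"ty":0,"tz":0.08,"twist":0},{"jaw":0.8,"tx":0,"ty":0,"tz":0.08,"twist":0},{"jaw":0.8,"tx":0,"ty":0,"tz":0.07,"twist":0},{"jaw":0.8,"tx":0,"ty":0,"tz":0.05,"twist":0},{"jaw":0.8,"tx":0,"ty":0,"tz":0.02,"twist":0},{"jaw":0.8,"tx":0,"ty":0,"tz":0.015,"twist":0},{"jaw":0.8,"tx":0,"ty":0,"tz":0.007,"twist":0},{"jaw":0.8,"tx":0,"ty":0,"tz":0,"twist":0},{"jaw":0.8,"tx":0,"ty":0,"tz":0,"twist":0}]';python3 go.py 647.3 65.3 48 2.1
```

```text
time: 26.03
eef_pos: [648.7, 65.8, 52.2]
ee_rot: [-3.141, -0.057, -0.003]
ft_force: [-0.4, -0.0, -0.1]
opening: 0.213
t 26.03 pos [648.7  65.8  52.2] yaw 2.08 tilt [ 2.1e-03  2.0e-04 -1.0e+00] open 0.213 F [-0.4 -0.  -0.1]
twist -0.0001 tx -0.0046 ty 0.0014 tz 0.0138
```

```bash
python3 -m jog '[{"jaw":0.8,"tx":-0.002,"ty":0,"tz":0.006,"twist":0},{"jaw":0.8,"tx":0,"ty":0,"tz":0,"twist":0}]';python3 -m jog '[{"jaw":0.8,"tx":0,"ty":0,"tz":0.005,"twist":0},{"jaw":0.8,"tx":0,"ty":0,"tz":0,"twist":0}]';python3 -m jog '[{"jaw":0.8,"tx":0,"ty":0,"tz":0.003,"twist":0},{"jaw":0.8,"tx":0,"ty":0,"tz":0,"twist":0}]'
```

```text
time: 26.2
eef_pos: [647.7, 65.8, 49.6]
ee_rot: [-3.141, -0.057, -0.002]
ft_force: [-0.3, 0.4, 0.7]
opening: 0.216
time: 26.37
eef_pos: [648.0, 65.3, 49.0]
ee_rot: [3.14, 0.057, 0.003]
ft_force: [-1.7, -3.0, 6.2]
opening: 0.213
time: 26.53
eef_pos: [648.1, 65.3, 48.9]
ee_rot: [3.14, 0.057, 0.003]
ft_force: [-4.3, -3.0, 9.5]
opening: 0.213
```

```bash
python3 -m jog '[{"jaw":0.8,"tx":0,"ty":0,"tz":-0.003,"twist":0},{"jaw":0.5,"tx":0,"ty":0,"tz":0,"twist":0},{"jaw":0.45,"tx":0,"ty":0,"tz":0,"twist":0},{"jaw":0.3,"tx":0,"ty":0,"tz":0,"twist":0},{"jaw":0.0,"tx":0,"ty":0,"tz":0,"twist":0},{"jaw":0.0,"tx":0,"ty":0,"tz":0,"twist":0},{"jaw":0.0,"tx":0,"ty":0,"tz":-0.04,"twist":0},{"jaw":0.0,"tx":0,"ty":0,"tz":-0.08,"twist":0},{"jaw":0.0,"tx":0,"ty":0,"tz":-0.12,"twist":0},{"jaw":0.0,"tx":0,"ty":0,"tz":-0.13,"twist":0},{"jaw":0.0,"tx":0,"ty":0,"tz":0,"twist":0},{"jaw":0.0,"tx":0,"ty":0,"tz":0,"twist":0}]'; python3 look.py w17; python3 go.py 444 111 180 78
```

```text
time: 27.53
eef_pos: [649.1, 65.9, 163.4]
ee_rot: [-3.141, -0.057, -0.012]
ft_force: [-0.8, 0.5, -0.1]
opening: 0.503
t 27.58 pos [648.   65.9 160.4] yaw 2.1 tilt [ 3.e-03  2.e-04 -1.e+00] open 0.499 F [ 0.4 -0.9 -0.3]
twist -0.4217 tx 0.0058 ty -0.6964 tz -0.0653
```

View pics/w17.png

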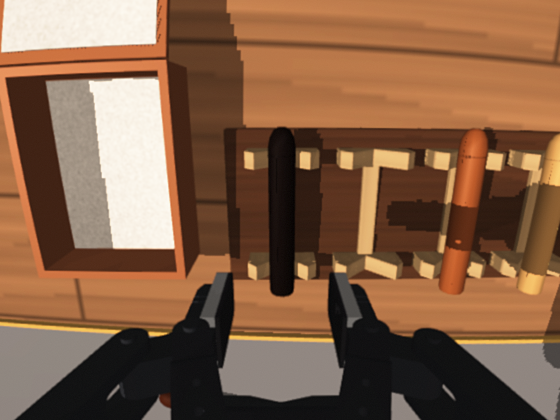

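Oscuro is seated at (282,210). Last is maduro.

```bash
python3 -m jog '[{"jaw":-0.2,"tx":0,"ty":0,"tz":-0.007,"twist":-0.0392},{"jaw":-0.2,"tx":0,"ty":0,"tz":-0.007,"twist":-0.0392},{"jaw":-0.2,"tx":0,"ty":0,"tz":-0.007,"twist":-0.0392},{"jaw":-0.2,"tx":0,"ty":0,"tz":-0.007,"twist":-0.0392},{"jaw":-0.2,"tx":0,"ty":0,"tz":-0.007,"twist":-0.0392},{"jaw":-0.2,"tx":0,"ty":0,"tz":-0.007,"twist":-0.0392},{"jaw":-0.2,"tx":0,"ty":0,"tz":-0.007,"twist":-0.0392},{"jaw":-0.2,"tx":0,"ty":0,"tz":-0.007,"twist":-0.0392},{"jaw":-0.2,"tx":0,"ty":0,"tz":-0.007,"twist":-0.0392},{"jaw":-0.2,"tx":0,"ty":0,"tz":0,"twist":-0.0392},{"jaw":-0.2,"tx":0,"ty":0,"tz":0,"twist":-0.0297}]'
python3 -m jog '[{"jaw":-0.2,"tx":0,"ty":-0.0774,"tz":0,"twist":0},{"jaw":-0.2,"tx":0,"ty":-0.0774,"tz":0,"twist":0},{"jaw":-0.2,"tx":0,"ty":-0.0774,"tz":0,"twist":0},{"jaw":-0.2,"tx":0,"ty":-0.0774,"tz":0,"twist":0},{"jaw":-0.2,"tx":0,"ty":-0.0774,"tz":0,"twist":0},{"jaw":-0.2,"tx":0,"ty":-0.0774,"tz":0,"twist":0},{"jaw":-0.2,"tx":0.003,"ty":-0.0774,"tz":0,"twist":0},{"jaw":-0.2,"tx":0.003,"ty":-0.0774,"tz":0,"twist":0},{"jaw":-0.2,"tx":0,"ty":-0.0774,"tz":0,"twist":0},{"jaw":-0.2,"tx":0,"ty":0,"tz":0,"twist":0},{"jaw":-0.2,"tx":0,"ty":0,"tz":0,"twist":0},{"jaw":-0.2,"tx":0,"ty":0,"tz":0,"twist":0}]'
python3 look.py w18; python3 go.py 444 111 71 78
```

```text
time: 28.5
eef_pos: [646.8, 65.8, 175.7]
ee_rot: [-2.434, -1.983, 0.004]
ft_force: [-0.2, 0.2, 0.9]
opening: 0.601
time: 29.5
eef_pos: [443.6, 110.9, 176.9]
ee_rot: [-2.441, -1.977, 0.001]
ft_force: [0.2, -0.7, -0.1]
opening: 0.604
[275. 196.] [75. 32. 19.] [[439.1000061035156, 113.0999984741211], 78.4000015258789, 133.1999969482422, 18.600000381469727, 15.600000381469727, 19.299999237060547]
t 29.55 pos [443.9 110.8 177. ] yaw 77.98 tilt [-6.e-04 -1.e-04 -1.e+00] open 0.598 F [0.  0.9 0.6]
twist -0.0001 tx 0.0007 ty 0.0003 tz 0.3533
```

View pics/w18.png

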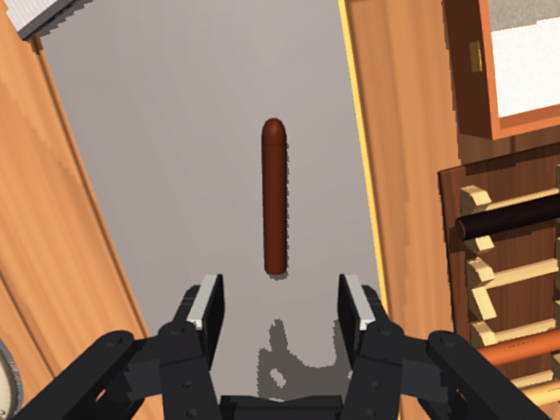

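```bash
python3 -m jog '[{"jaw":-0.2,"tx":0.0108,"ty":-0.0172,"tz":0.055,"twist":-0.0022},{"jaw":-0.2,"tx":0,"ty":0,"tz":0.08,"twist":0},{"jaw":-0.2,"tx":0,"ty":0,"tz":0.08,"twist":0},{"jaw":-0.2,"tx":0,"ty":0,"tz":0.08,"twist":0},{"jaw":-0.2,"tx":0,"ty":0,"tz":0.06,"twist":0},{"jaw":-0.2,"tx":0,"ty":0,"tz":0,"twist":0},{"jaw":-0.2,"tx":0,"ty":0,"tz":0,"twist":0}]';python3 look.py w19; python3 go.py 439.5 115 34 78.4
```

```text
time: 30.13
eef_pos: [439.0, 115.0, 70.2]
ee_rot: [-2.434, -1.984, 0.003]
ft_force: [0.7, -0.2, 1.1]
opening: 0.602
[281. 247.] [75. 32. 18.] [[438.70001220703125, 112.0], 78.30000305175781, 137.3000030517578, 18.200000762939453, 16.700000762939453, 19.799999237060547]
t 30.18 pos [439.8 115.1  71.5] yaw 78.37 tilt [ 2.e-04  1.e-04 -1.e+00] open 0.601 F [0.4 1.3 0.7]
twist -0.0002 tx -0.0007 ty -0.0009 tz 0.1250
```

View pics/w19.png

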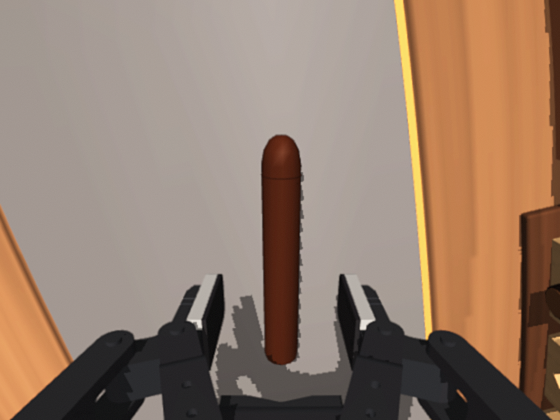

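Maduro is centred in the jaws at (281,247). Gripping.

```bash
python3 -m jog '[{"jaw":-0.2,"tx":0,"ty":0,"tz":0.05,"twist":0},{"jaw":-0.2,"tx":0,"ty":0,"tz":0.05,"twist":0},{"jaw":-0.2,"tx":0,"ty":0,"tz":0.025,"twist":0},{"jaw":0.2,"tx":0,"ty":0,"tz":0,"twist":0},{"jaw":0.4,"tx":0,"ty":0,"tz":0,"twist":0},{"jaw":0.8,"tx":0,"ty":0,"tz":0,"twist":0},{"jaw":0.8,"tx":0,"ty":0,"tz":0,"twist":0},{"jaw":0.8,"tx":0,"ty":0,"tz":0,"twist":0},{"jaw":0.8,"tx":0,"ty":0,"tz":0,"twist":0}]' 30
python3 -m jog '[{"jaw":0.8,"tx":0,"ty":0,"tz":-0.05,"twist":0},{"jaw":0.8,"tx":0,"ty":0,"tz":-0.1,"twist":0},{"jaw":0.8,"tx":0,"ty":0,"tz":-0.12,"twist":0},{"jaw":0.8,"tx":0,"ty":0,"tz":-0.12,"twist":0},{"jaw":0.8,"tx":0,"ty":0,"tz":-0.05,"twist":0},{"jaw":0.8,"tx":0,"ty":0,"tz":0,"twist":0},{"jaw":0.8,"tx":0,"ty":0,"tz":0,"twist":0}]';  python3 look.py w20; python3 go.py 650 -4.5 165 2.1
```

```text
time: 30.93
eef_pos: [440.0, 115.4, 34.7]
ee_rot: [2.434, 1.985, 0.004]
ft_force: [-0.7, -0.5, 6.4]
opening: 0.219
time: 31.52
eef_pos: [439.3, 115.3, 166.0]
ee_rot: [2.434, 1.985, 0.003]
ft_force: [-0.4, 1.1, -0.6]
opening: 0.214
t 31.57 pos [438.7 115.2 164.6] yaw 78.39 tilt [-1.e-03 -1.e-04 -1.e+00] open 0.214 F [-0.5  0.7 -0.3]
twist 0.4239 tx 0.6893 ty 0.4245 tz -0.0015
```

View pics/w20.png

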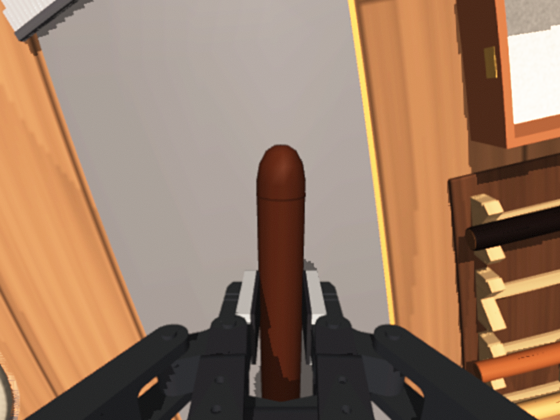

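```bash
python3 -m jog '[{"jaw":0.8,"tx":0,"ty":0,"tz":0,"twist":0.0392},{"jaw":0.8,"tx":0,"ty":0,"tz":0,"twist":0.0392},{"jaw":0.8,"tx":0,"ty":0,"tz":0,"twist":0.0392},{"jaw":0.8,"tx":0,"ty":0,"tz":0,"twist":0.0392},{"jaw":0.8,"tx":0,"ty":0,"tz":0,"twist":0.0392},{"jaw":0.8,"tx":0,"ty":0,"tz":0,"twist":0.0392},{"jaw":0.8,"tx":0,"ty":0,"tz":0,"twist":0.0392},{"jaw":0.8,"tx":0,"ty":0,"tz":0,"twist":0.0392},{"jaw":0.8,"tx":0,"ty":0,"tz":0,"twist":0.0392},{"jaw":0.8,"tx":0,"ty":0,"tz":0,"twist":0.0392},{"jaw":0.8,"tx":0,"ty":0,"tz":0,"twist":0.0319}]'
python3 -m jog '[{"jaw":0.8,"tx":0.069,"ty":0.0425,"tz":0,"twist":0},{"jaw":0.8,"tx":0.069,"ty":0.0425,"tz":0,"twist":0},{"jaw":0.8,"tx":0.069,"ty":0.0425,"tz":0,"twist":0},{"jaw":0.8,"tx":0.069,"ty":0.0425,"tz":0,"twist":0},{"jaw":0.8,"tx":0.069,"ty":0.0425,"tz":0,"twist":0},{"jaw":0.8,"tx":0.069,"ty":0.0425,"tz":0,"twist":0},{"jaw":0.8,"tx":0.069,"ty":0.0425,"tz":0,"twist":0},{"jaw":0.8,"tx":0.069,"ty":0.0425,"tz":0,"twist":0},{"jaw":0.8,"tx":0.069,"ty":0.0425,"tz":0,"twist":0},{"jaw":0.8,"tx":0.069,"ty":0.0425,"tz":0,"twist":0},{"jaw":0.8,"tx":0,"ty":0,"tz":0,"twist":0},{"jaw":0.8,"tx":0,"ty":0,"tz":0,"twist":0}]'
python3 -m jog '[{"jaw":0.8,"tx":0,"ty":0,"tz":0,"twist":0},{"jaw":0.8,"tx":0,"ty":0,"tz":0,"twist":0}]';python3 look.py w21; python3 go.py 650 -4.5 60 2.1
```

```text
time: 32.48
eef_pos: [438.1, 115.1, 163.1]
ee_rot: [3.141, 0.048, -0.006]
ft_force: [0.2, 0.5, 0.3]
opening: 0.218
time: 33.48
eef_pos: [650.1, -5.1, 162.0]
ee_rot: [-3.141, -0.056, 0.008]
ft_force: [-0.6, 0.2, 0.1]
opening: 0.216
time: 33.65
eef_pos: [649.8, -4.0, 164.6]
ee_rot: [-3.141, -0.058, 0.002]
ft_force: [0.0, -0.1, -0.6]
opening: 0.213
t 33.7 pos [649.9  -4.  165.1] yaw 2.13 tilt [-8.e-04  2.e-04 -1.e+00] open 0.216 F [ 0.2  0.4 -0. ]
twist 0.0002 tx 0.0002 ty 0.0018 tz 0.3502
```

View pics/w21.png

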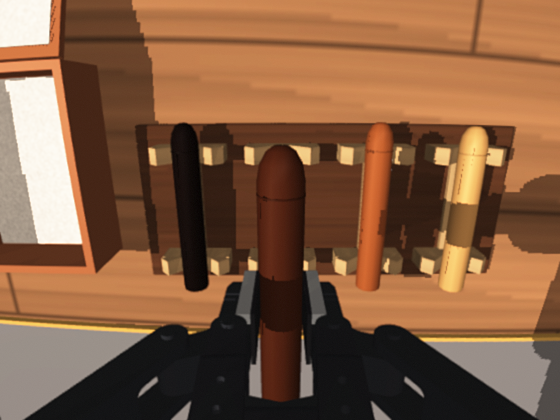

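Maduro is centred over its rest: head at (281,148), prongs 245 to 320. Lowering.

```bash
python3 -m jog '[{"jaw":0.8,"tx":0,"ty":0.001,"tz":0.06,"twist":0},{"jaw":0.8,"tx":0,"ty":0,"tz":0.08,"twist":0},{"jaw":0.8,"tx":0,"ty":0,"tz":0.08,"twist":0},{"jaw":0.8,"tx":0,"ty":0,"tz":0.07,"twist":0},{"jaw":0.8,"tx":0,"ty":0,"tz":0.05,"twist":0},{"jaw":0.8,"tx":0,"ty":0,"tz":0.02,"twist":0},{"jaw":0.8,"tx":0,"ty":0,"tz":0.015,"twist":0},{"jaw":0.8,"tx":0,"ty":0,"tz":0.007,"twist":0},{"jaw":0.8,"tx":0,"ty":0,"tz":0,"twist":0},{"jaw":0.8,"tx":0,"ty":0,"tz":0,"twist":0}]';python3 go.py 650.3 -4.5 48 2.1;  python3 -m jog '[{"jaw":0.8,"tx":0,"ty":0,"tz":0.006,"twist":0},{"jaw":0.8,"tx":0,"ty":0,"tz":0,"twist":0}]'
```

```text
time: 34.53
eef_pos: [651.2, -4.8, 52.1]
ee_rot: [3.141, 0.058, 0.003]
ft_force: [-0.2, 1.0, 0.1]
opening: 0.217
t 34.53 pos [651.2  -4.8  52.1] yaw 2.1 tilt [ 0.0021 -0.     -1.    ] open 0.217 F [-0.2  1.   0.1]
twist -0.0000 tx -0.0030 ty -0.0012 tz 0.0138
time: 34.7
eef_pos: [650.9, -4.9, 49.6]
ee_rot: [-3.141, -0.057, -0.002]
ft_force: [-0.0, 0.6, 0.3]
opening: 0.214
```

```bash
python3 -m jog '[{"jaw":0.8,"tx":0,"ty":0,"tz":0.005,"twist":0},{"jaw":0.8,"tx":0,"ty":0,"tz":0,"twist":0}]';python3 -m jog '[{"jaw":0.8,"tx":0,"ty":0,"tz":0.003,"twist":0},{"jaw":0.8,"tx":0,"ty":0,"tz":0,"twist":0}]'
python3 -m jog '[{"jaw":0.8,"tx":0,"ty":0,"tz":-0.003,"twist":0},{"jaw":0.5,"tx":0,"ty":0,"tz":0,"twist":0},{"jaw":0.45,"tx":0,"ty":0,"tz":0,"twist":0},{"jaw":0.3,"tx":0,"ty":0,"tz":0,"twist":0},{"jaw":0.0,"tx":0,"ty":0,"tz":0,"twist":0},{"jaw":0.0,"tx":0,"ty":0,"tz":0,"twist":0},{"jaw":0.0,"tx":0,"ty":0,"tz":-0.04,"twist":0},{"jaw":0.0,"tx":0,"ty":0,"tz":-0.08,"twist":0},{"jaw":0.0,"tx":0,"ty":0,"tz":-0.12,"twist":0},{"jaw":0.0,"tx":0,"ty":0,"tz":-0.13,"twist":0},{"jaw":0.0,"tx":0,"ty":0,"tz":-0.13,"twist":0},{"jaw":0.0,"tx":0,"ty":0,"tz":0,"twist":0}]';python3 -m jog '[{"jaw":0,"tx":0,"ty":0.05,"tz":0,"twist":0},{"jaw":0,"tx":0,"ty":0.05,"tz":0,"twist":0},{"jaw":0,"tx":0,"ty":0,"tz":0,"twist":0},{"jaw":0,"tx":0,"ty":0,"tz":0,"twist":0},{"jaw":0,"tx":0,"ty":0,"tz":0,"twist":0}]'; python3 look.py w22; python3 go.py 650 -34 200 2.1
python3 - <<'E'
from h import *
for n in ["scene","side"]: cv2.imwrite(f"pics/{n}9.png",r.get_image(n)[:,:,::-1])
E
```

```text
time: 34.87
eef_pos: [651.0, -4.7, 48.8]
ee_rot: [-3.141, -0.058, -0.002]
ft_force: [-2.5, 1.1, 6.4]
opening: 0.212
time: 35.03
eef_pos: [651.0, -4.8, 48.8]
ee_rot: [-3.141, -0.058, -0.002]
ft_force: [-4.5, 1.2, 10.2]
opening: 0.217
time: 36.03
eef_pos: [653.5, -5.1, 209.5]
ee_rot: [3.14, 0.057, 0.026]
ft_force: [0.6, -0.4, 2.2]
opening: 0.499
time: 36.45
eef_pos: [651.3, -35.3, 196.1]
ee_rot: [-3.14, -0.056, 0.004]
ft_force: [-0.2, 0.3, 0.0]
opening: 0.497
t 36.5 pos [651.4 -34.9 196.4] yaw 2.08 tilt [-1.9e-03  5.0e-04 -1.0e+00] open 0.504 F [ 1.1 -0.6  0.1]
twist -0.0001 tx -0.0045 ty -0.0032 tz -0.0121
```

View pics/w22.png

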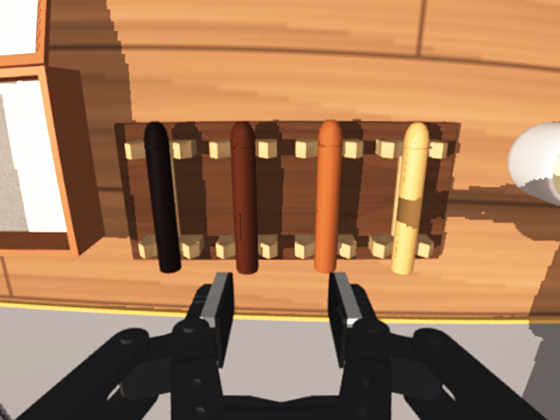

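View pics/side9.png

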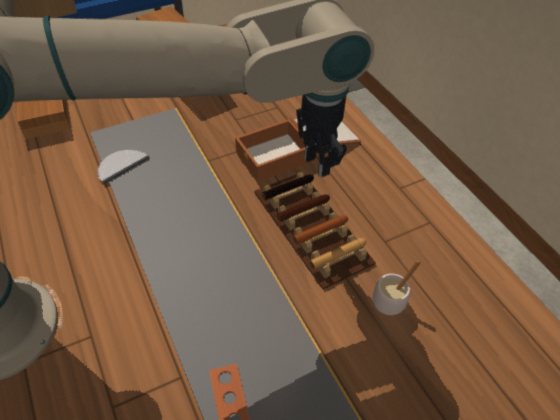

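All four lie in order. As a check on centring, I'll cast each end and compare with the rest centres.

```bash
python3 - <<'E'
from h import *
d=np.load("pics/w22.npz");C=(d["K"],float(d["k"]),d["R"],d["t"])
u=np.array([np.cos(np.radians(2.1)),np.sin(np.radians(2.1))]);n=np.array([-u[1],u[0]])
for nm,h,f,s in [("osc",(155,122),(170,271),(647.5,65)),("mad",(242,122),(247,273),(650,-4.7)),("col",(330,120.5),(326,272),(653,-74.4)),("cla",(417,122.5),(403,275),(655,-144.1))]:
    H=cast(C,[h],31)[0,:2]-s;F=cast(C,[f],39)[0,:2]-s
    print(nm,"along head",round(H@u,1),"foot",round(F@u,1),"mid",round((H+F)@u/2,1),"across",round(H@n,1),round(F@n,1))
E
```

```text
osc along head 66.1 foot -60.9 mid 2.6 across -0.7 -2.4
mad along head 65.3 foot -62.6 mid 1.4 across -0.2 -0.7
col along head 65.9 foot -62.2 mid 1.8 across 0.5 -0.2
cla along head 65.5 foot -65.3 mid 0.1 across 0.8 0.7
```

View pics/scene9.png

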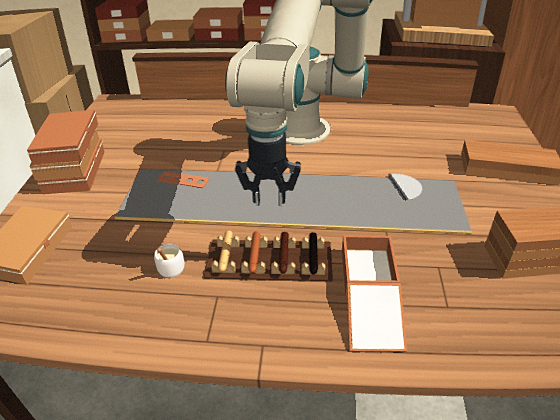

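```bash
python3 -c "
from bench import r
print(r.observe()['time']);print(r.job_done())"
```

```text
36.6
the job is handed in; nothing more can be done
None
```

All four cigars are on the rack in shade order: oscuro next to the cedar box, then maduro, colorado, and claro beside the gum pot. All heads point to +x. The job was handed in at 36.6 s with the gripper open and clear.

- **Setting down:** each cigar was lowered until light contact (about 9–10 N at the wrist) before release. Each gripping close also pushed up on the wrist with about 6 N, probably a fingertip touching the board.
- **Centring:** in the last wrist picture, the cigars look 0–3 mm off centre along their rests, with oscuro the most at 2.6 mm. Its two ends disagreed by 5 mm, and that error is partly the edge picking and the 2 mm calibration. Across the rests all were within 1 mm, except one end of oscuro at 2.4 mm.
- **Seating:** the wrist and side views show every cigar in both notches.
- **Surroundings:** by eye, the box and pot are where they stood in the first pictures. No check failed.

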